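# Finish a pyramid of sawn round bars in the bar cradle

### The job

The cradle holds a base row of three steel round bars. Finish the pyramid: first lay the two loose bars of the same size side by side in the two gaps of the base row, then lay the short bar of the same thickness in the gap on top, centred lengthwise, all the bars parallel and with their ends about even. Leave the base row in its grooves and the thin bar, the ring and the block where they are.

Things in the scene. Friction and masses are not known exactly. Their poses are not given: they have to be found in the camera images.
- bar_a_c (a point): centre of a loose plain steel round bar with flat sawn ends, 50 mm long, 30 mm in diameter, about 0.28 kg. Its x axis runs along the bar (either way); y and z turn as the bar rolls. It starts lying on the bench at any yaw, and rolls if pushed sideways; it can be pinched over its two flat ends.
- bar_b_c (a point): centre of a loose plain steel round bar with flat sawn ends, 50 mm long, 30 mm in diameter, about 0.28 kg; the same as bar_a and interchangeable with it. Its x axis runs along the bar (either way); y and z turn as the bar rolls. It starts lying on the bench at any yaw, and rolls if pushed sideways; it can be pinched over its two flat ends.
- bar_short_c (a point): centre of a loose plain steel round bar with flat sawn ends, the short one: 36 mm long, 30 mm in diameter, about 0.20 kg. Its x axis runs along the bar (either way); y and z turn as the bar rolls. It starts lying on the bench at any yaw, and rolls if pushed sideways; it can be pinched over its two flat ends.
- bar_thin_c (a point): centre of a loose plain steel round bar with flat sawn ends, NOT part of the stack: only 20 mm in diameter, 50 mm long, lying on the bench; leave it. Its x axis runs along the bar (either way); y and z turn as the bar rolls. It starts lying on the bench at any yaw, and rolls if pushed sideways; it can be pinched over its two flat ends.
- base0_c (a point): centre of the left (+y) bar of the base row already lying in the cradle: steel, 50 mm long, 30 mm in diameter, loose, x axis along the bar; it may start up to 2 mm off lengthwise
- groove0 (a point): where the centre of the left (+y) base bar belongs, in the cradle's frame [0, 34, 21.5] mm
- base1_c (a point): centre of the middle bar of the base row already lying in the cradle: steel, 50 mm long, 30 mm in diameter, loose, x axis along the bar; it may start up to 2 mm off lengthwise
- groove1 (a point): where the centre of the middle base bar belongs, in the cradle's frame [0, 0, 21.5] mm
- base2_c (a point): centre of the right (-y) bar of the base row already lying in the cradle: steel, 50 mm long, 30 mm in diameter, loose, x axis along the bar; it may start up to 2 mm off lengthwise
- groove2 (a point): where the centre of the right (-y) base bar belongs, in the cradle's frame [0, -34, 21.5] mm
- cradle: low bar cradle fixed to the bench: aluminium plate 56 (x) by 132 (y) by 6 mm with four steel rods of 10 mm diameter, 52 mm long, along its x axis at y = -51, -17, 17, 51 mm, their tops 16 mm above the bench; no walls or end stops. Origin: centre of its underside, on the bench; x lengthwise of the bars (away from the robot, yaw within 0.5 rad), y to the left, z up. The base bars lie between the rods 34 mm apart, centres 21.5 mm and tops 36.5 mm above the bench
- gap_left (a point): centre of a 30 mm bar resting in the left gap, on the left and middle base bars: in the cradle's frame [0, 17, 46.3] mm; axes as the cradle's
- gap_right (a point): the same for the right gap, on the middle and right base bars: [0, -17, 46.3] mm in the cradle's frame. Bars in the two gaps leave only 4 mm between them
- summit (a point): centre of the 30 mm short bar resting on the two second-row bars: [0, 0, 71.0] mm in the cradle's frame; axes as the cradle's, x along the bars
- ring_c (a point): centre of a loose cut steel tube ring lying flat, 41 mm across, 16 mm high; a bystander
- block_c (a point): centre of a loose aluminium block with a hole, 32 x 44 x 22 mm; a bystander
- beaker: clear plastic beaker, 52 mm across, 66 mm high, fixed on the bench just behind the far ends of the bars in the cradle (about 108 to 122 mm from the cradle's centre, along its x); origin at its foot
- cabinet_top (a point): centre of the top of the fixed parts cabinet that stands between the left and right parts of the bench: 0.21 (x) by 0.30 (y) m, top 0.225 m above the bench
- tray_centre (a point): centre of the floor of a fixed open form tray on the bench behind and right of the cabinet, 0.24 (x) by 0.33 (y) m, walls 49 mm high on its left, right and far sides
Not all that is in view belongs to the job. Leave any orange or turquoise look-alike of the part that bears bar_b_c alone.

How it is judged (in metres and radians):
On the way, in this order (a step that is already met when the one before it is completed fails the run):
1. one of the two long loose bars lies in a gap of the base row, let go ((((distance between bar_a_c and gap_left below 0.009 m and angle between the x axis of bar_a_c and the x axis of summit, either way round below 0.15 rad) and contact force between bar_a and the fingers below 0.1 N) or ((distance between bar_a_c and gap_right below 0.009 m and angle between the x axis of bar_a_c and the x axis of summit, either way round below 0.15 rad) and contact force between bar_a and the fingers below 0.1 N) or ((distance between bar_b_c and gap_left below 0.009 m and angle between the x axis of bar_b_c and the x axis of summit, either way round below 0.15 rad) and contact force between bar_b and the fingers below 0.1 N) or ((distance between bar_b_c and gap_right below 0.009 m and angle between the x axis of bar_b_c and the x axis of summit, either way round below 0.15 rad) and contact force between bar_b and the fingers below 0.1 N))), for 0.2 s.
2. both long bars lie in the two gaps, let go ((((distance between bar_a_c and gap_left below 0.009 m and angle between the x axis of bar_a_c and the x axis of summit, either way round below 0.15 rad) and (distance between bar_b_c and gap_right below 0.009 m and angle between the x axis of bar_b_c and the x axis of summit, either way round below 0.15 rad)) or ((distance between bar_b_c and gap_left below 0.009 m and angle between the x axis of bar_b_c and the x axis of summit, either way round below 0.15 rad) and (distance between bar_a_c and gap_right below 0.009 m and angle between the x axis of bar_a_c and the x axis of summit, either way round below 0.15 rad))) and contact force between each of bar_a, bar_b and the fingers below 0.1 N), for 0.2 s.
3. the short bar lies on top in the gap between them ((((distance between bar_a_c and gap_left below 0.009 m and angle between the x axis of bar_a_c and the x axis of summit, either way round below 0.15 rad) and (distance between bar_b_c and gap_right below 0.009 m and angle between the x axis of bar_b_c and the x axis of summit, either way round below 0.15 rad)) or ((distance between bar_b_c and gap_left below 0.009 m and angle between the x axis of bar_b_c and the x axis of summit, either way round below 0.15 rad) and (distance between bar_a_c and gap_right below 0.009 m and angle between the x axis of bar_a_c and the x axis of summit, either way round below 0.15 rad))) and distance between bar_short_c and summit below 0.009 m and angle between the x axis of bar_short_c and the x axis of summit, either way round below 0.15 rad), for 0.2 s.
At the end, for the whole second after the job is handed in: The two long bars lie in the left and right gaps (either way round) and the short bar on the summit, each centre within 9 mm of its place and each bar parallel to the cradle within 0.15 rad; the base bars lie within 9 mm of their grooves' centres; all released and at rest (all of step 3 and distance between base0_c and groove0 below 0.009 m and distance between base1_c and groove1 below 0.009 m and distance between base2_c and groove2 below 0.009 m and linear speed of each of bar_a, bar_b, bar_short below 0.02 m/s); the robot touches nothing.
It fails at once if the thin bar is moved by more than 30 mm (distance of bar_thin_c from where it was at the start of the episode above 0.03 m).
It fails at once if the ring is moved by more than 30 mm (distance of ring_c from where it was at the start of the episode above 0.03 m).
It fails at once if the block is moved by more than 30 mm (distance of block_c from where it was at the start of the episode above 0.03 m).
It fails at once if a bar of the base row is moved by more than 15 mm (distance of any of base0_c, base1_c, base2_c from where it was at the start of the episode above 0.015 m).
It also fails if it takes over 72 s, if anything falls off the work surface, if the arm or the gripper's body presses on something with over 40 N, if the wrist force passes 120 N, or if a joint passes its speed limit or range.

### The arm

A 6-joint arm with a two-finger parallel gripper is mounted at the origin on a cart in front of the work surface, level with it; the furniture and walls round the work are solid. World frame = base frame: x ahead of the robot, y to its left, z up, the work surface at z = 0. Lengths are in mm, angles in degrees, forces in N, time in s.
With the tool pointing down it reaches from about 300 to 850 mm from the base axis. Payload 4.2 kg.
Tool frame: the origin (TCP) lies midway between the tips of the shut fingers; the grasp point (between the pads) lies env.grip_depth behind it (env.grip_depth is the distance from the TCP to the grasp point, in mm); z points along the fingers, y is the direction in which the jaws open and shut (so a half turn about z gives the same grasp; the last joint's range is limited). The gripper opens to 91 mm and grips with 3 to 60 N. Pads are 32 mm wide; open, the fingers measure 118 mm over their backs; the gripper's body (76 mm by 178 mm) begins 60 mm behind the grasp point.
Start: joints at [70.989, 18.312, 89.639, -0, 72.044, -1.146], TCP at [176.397, 547.291, 213.976] pointing down, gripper open.
Joint ranges: [-177.97, 177.97], [-48.28, 115.42], [12.27, 149.76], [-77.06, 257.06], [2.81, 150.46], [-146.56, 146.56]. Speed limits (degrees/s): [147.25, 147.25, 180, 180, 180, 180].

### API

Orientations are given as [roll, pitch, yaw] about the fixed x, y, z axes, in that order (R = Rz(yaw) Ry(pitch) Rx(roll)).
In Python, from workcell import env, cams, spotter gives the robot as it stands.
- The arm moves only by the tool apply_moves, never from a script. Its argument "plan" is a list of rows, each an object with "jaw": the closure, from 0 (fully open) to 1 (shut); "delta_pos": the shift along the tool's x, y, z in mm, a list of three; "spin": the turn about the tool's z in rad. In form: [{"jaw": jaw, "delta_pos": [dx, dy, dz], "spin": spin}, ...]. A call has exactly 8 rows; each row is the pose to reach, as a shift and turn from the pose measured when the call began, along the tool's axes at that moment; what a row does not reach only later rows make up. A row lasts 1/8 s, in which the tool goes at most 62.5 mm and 10.7 degrees, less where a joint would pass 70% of its speed; a pose out of reach is approached as far as the arm can. A call with a gripper value outside its range is refused whole. The fingers move at their own pace and stop on an object; "squeeze" is the grip in N (left out, the last holds). Time passes only in rows, so rows that repeat a pose let the fingers close, or fill a call up. It gives the time, the measured TCP pose, the force and the opening at its end, in the units of the state.
- env.state(): the state, without advancing time (a new reading comes with each control period).
- cams.grab_frame(name): name is "scene" or "top"; returns the picture (400x640x3 uint8, red, green, blue); there is no depth.
- cams.calibration(name): a dict with "camera_matrix" (3x3 intrinsics, pixels), "k1" (the pictures are not rectified: a ray, as slopes to the right and down, at radius r is drawn at 1 + k1 r^2 times it, then the intrinsics apply), "rvec" (rotation vector, rad) and "tvec" (3), from world to camera coordinates, as OpenCV has them. Camera axes: x right, y down, z forward; pixel columns grow to the right and rows downward; lengths in mm; the calibration is good to about 2 mm. A picture is of the moment at which its call begins. calibration takes no time and is no camera call.
- env.job_done(): hands the job in, once; it reports no verdict.
Trained networks look in the newest picture that a camera, given by its name, has taken for a name from the list of things; names that differ only in an ending like _2 or _b are one class to them, and where a whole thing is asked for, a point or a joint stands for the part that bears it (a point fixed in the world has none). Each returns a list of dicts, best first, with "confidence" (0 to 1); they miss things now and then, are a little off and sometimes report something else, mostly with a low value. They report only what shows in the picture. A call takes as long as a camera call. They do not tell look-alikes from the thing itself.
- spotter.masks_of(camera, target): "region" (400x640 bool, what is visible of it) and "extent" ([left, top, right, bottom] in pixels, round what is visible of it).
The state is a dict: "time_s": time; "qpos": joint angles; "qvel": joint speeds; "effort": joint torques, N m; "ee_pos": TCP position; "ee_rot": TCP orientation; "force": force on the tool from outside, world axes, zero at the start; "torque": the same for the moment, N m; "gripper_width": finger opening in mm.
Only numpy, scipy, OpenCV 4.12 (cv2) and the standard library are available. Lean on these libraries where they do the work, as an engineer would, in place of code of your own. Each camera call takes 0.05 s, during which the arm holds its last target.

## Working session

There is one attempt and no reset: what is moved stays moved. The work goes in short steps, Python scripts to look and compute and a tool call to move; the robot and the scene stay as the last step left them, time stands still between calls to the robot, and variables do not carry over. Pictures are saved under pics/ and viewed, and the job is handed in when it is done.

Besides the shell and the picture viewer there is one more tool, called after "Emit:" as name(argument=value, ...) on one line, values as JSON. apply_moves: Moves the arm, as the interface text tells. Its arguments: {"type":"object","properties":{"plan":{"type":"array"},"squeeze":{"type":"number"}},"required":["plan"]}

```bash
ls; mkdir -p pics; python3 - <<'E'
from workcell import env,cams,spotter
import cv2
print(env.grip_depth); s=env.state(); print(s)
for n in ("scene","top"):
    im=cams.grab_frame(n); cv2.imwrite(f"pics/{n}0.png",im[:,:,::-1]); print(n,cams.calibration(n))
E
```

```text
pics
18.8
{'time_s': 0.0, 'qpos': array([ 7.09909849e+01,  1.83517390e+01,  8.97057347e+01, -2.08261368e-03,
        7.20438582e+01, -1.14566290e+00]), 'qvel': array([ 0.07403115,  0.10758736,  0.03038946, -0.07964723, -0.02142289,
        0.04842911]), 'effort': array([-2.04938013e-03, -4.12467742e+01, -2.31966573e+01,  7.28021446e-02,
        4.57935117e-02, -1.47830319e-04]), 'ee_pos': array([176.22476412, 546.80349857, 213.12385016]), 'ee_rot': array([-1.79898649e+02, -4.64146364e-05,  1.62137292e+02]), 'force': array([-0.25001118, -0.88088345,  0.23410547]), 'torque': array([-0.00538593,  0.01576469, -0.02270425]), 'gripper_width': 91.07882010351764}
scene {'camera_matrix': array([[389.55111431,   0.        , 325.00407964],
       [  0.        , 389.55111431, 198.75485864],
       [  0.        ,   0.        ,   1.        ]]), 'k1': -0.04357764002157823, 'rvec': array([ 0.40547511,  2.49511832, -1.58990826]), 'tvec': array([ 530.49128233,   57.58902887, 1363.3024539 ])}
top {'camera_matrix': array([[374.20083836,   0.        , 319.24602388],
       [  0.        , 374.20083836, 199.53166027],
       [  0.        ,   0.        ,   1.        ]]), 'k1': 0.02689182507788914, 'rvec': array([ 2.13549477, -2.13490863,  0.2070613 ]), 'tvec': array([-5.66467543e-01,  5.68046923e+02,  1.17946589e+03])}
```

View pics/scene0.png

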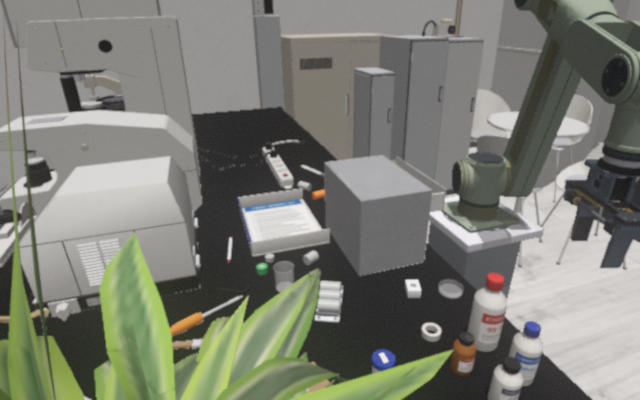

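View pics/top0.png

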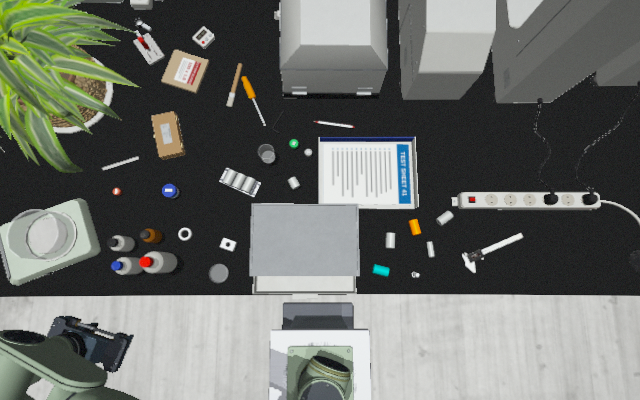

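```bash
cat > h.py <<'E'
from workcell import env,cams,spotter
import cv2, numpy as np
from scipy.optimize import least_squares
C={n:cams.calibration(n) for n in("scene","top")}
def proj(n,P):
    c=C[n];R=cv2.Rodrigues(c["rvec"])[0];p=np.atleast_2d(P)@R.T+c["tvec"]
    a=p[:,:2]/p[:,2:];r2=(a**2).sum(1,keepdims=True);a=a*(1+c["k1"]*r2)
    K=c["camera_matrix"];return a*[K[0,0],K[1,1]]+K[:2,2]
def ray(n,uv):
    c=C[n];R=cv2.Rodrigues(c["rvec"])[0]
    d=np.array([c["k1"],0,0,0.]);a=cv2.undistortPoints(np.array([[uv]],float),c["camera_matrix"],d)[0,0]
    return -R.T@c["tvec"],R.T@np.array([*a,1])
def atz(n,uv,z):
    o,d=ray(n,uv);return o+d*(z-o[2])/d[2]
def crop(n,x0,y0,x1,y1,s,f,im=None):
    if im is None: im=cams.grab_frame(n)
    cv2.imwrite("pics/"+f,cv2.resize(im[y0:y1,x0:x1,::-1],None,fx=s,fy=s,interpolation=cv2.INTER_CUBIC));return im
def st():
    s=env.state();print(round(s["time_s"],3),s["ee_pos"].round(1),s["ee_rot"].round(2),s["force"].round(1),round(s["gripper_width"],1),s["qpos"].round(1))
E
python3 - <<'E'
from h import *
im=crop("top",355,190,485,290,6,"r0.png")
crop("top",210,130,330,220,6,"l0.png",im)
np.save("top0.npy",im)
for t in ["bar_a_c","bar_short_c","bar_thin_c","base0_c","cradle","beaker","ring_c","block_c"]:
    for m in spotter.masks_of("top",t):
        ys,xs=np.nonzero(m["region"]); c=(xs.mean(),ys.mean())
        print(t,round(m["confidence"],2),np.round(m["extent"],1),np.round(c,1),atz("top",c,15).round(1))
print(env.state()["time_s"])
E
```

```text
bar_a_c 0.65 [435.2 210.7 451.  222.2] [444.1 217.6] [ 513.4 -420.9   15. ]
bar_short_c 0.61 [290.9 176.5 300.2 188.4] [293.6 182.7] [632.7  86.3  15. ]
bar_thin_c 0.44 [428.3 237.7 433.6 255.9] [430.1 249.1] [ 408.5 -367.8   15. ]
cradle 0.77 [219.9 167.8 259.9 193.8] [245.1 185.4] [622.8 250.5  15. ]
beaker 0.73 [259.3 143.9 276.7 163.4] [266.8 152.9] [737.8 179.7  15. ]
ring_c 0.44 [178.4 229.4 193.6 240.9] [184.1 233.4] [460.2 445.3  15. ]
block_c 0.58 [220.5 237.2 237.4 252.7] [228.6 244.1] [424.8 298.1  15. ]
0.55
```

View pics/r0.png

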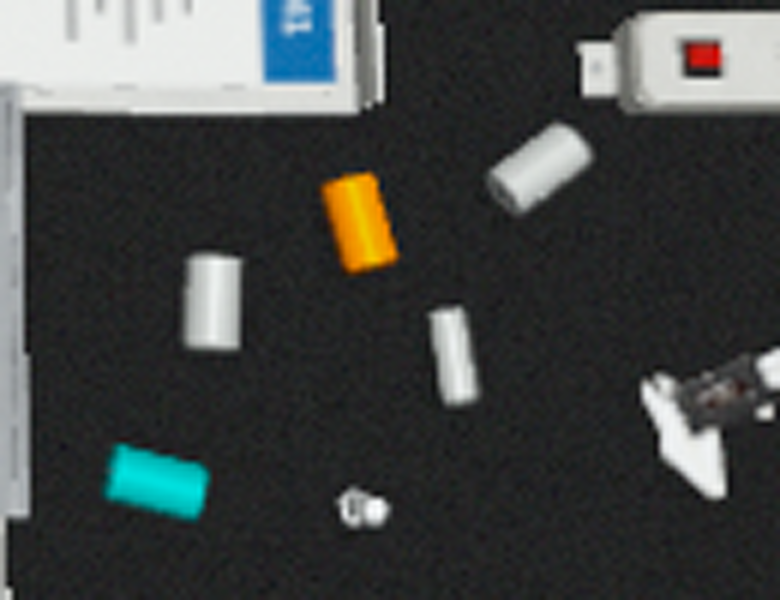

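View pics/l0.png

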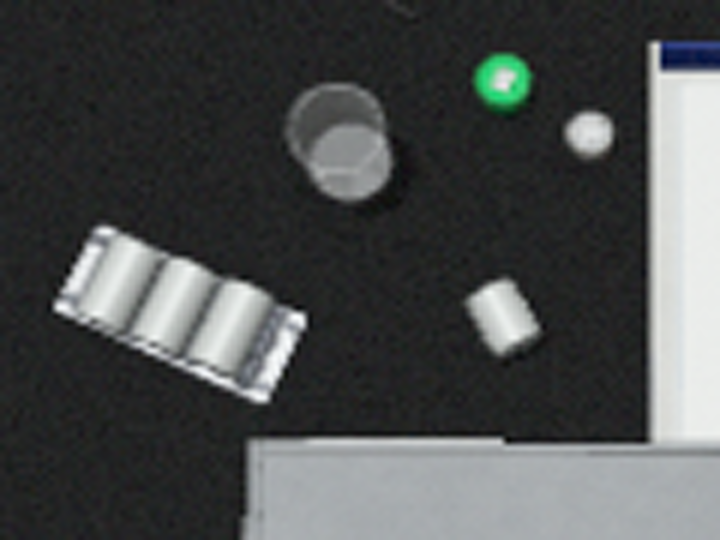

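```bash
cat >> h.py <<'E'
U=8
def cyl(x,y,z,yaw,L,D):
    t=np.linspace(0,2*np.pi,40);d=np.array([np.cos(yaw),np.sin(yaw),0]);n=np.array([-np.sin(yaw),np.cos(yaw),0])
    ring=D/2*(np.cos(t)[:,None]*n+np.sin(t)[:,None]*[0,0,1]);c=np.array([x,y,z])
    return np.vstack([c+d*L/2+ring,c-d*L/2+ring])
def box(x,y,yaw,lx,ly,z0,z1):
    c,s=np.cos(yaw),np.sin(yaw)
    return np.array([[x+c*a*lx/2-s*b*ly/2,y+s*a*lx/2+c*b*ly/2,z] for a in(-1,1) for b in(-1,1) for z in(z0,z1)])
def draw(n,sets,x0,y0,w,h):
    m=np.zeros((h*U,w*U),np.uint8)
    for P in sets:
        q=(proj(n,P)-[x0,y0]+.5)*U-.5
        cv2.fillConvexPoly(m,cv2.convexHull(np.round(q*16).astype(np.int32)),255,shift=4)
    return cv2.resize(m,(w,h),interpolation=cv2.INTER_AREA)/255.
def fit(n,im,model,p0,scale,r=16,lo=40,hi=150):
    from scipy.optimize import minimize
    P=np.vstack(model(p0));q=proj(n,P);x0,y0=(q.min(0)-6).astype(int);x1,y1=(q.max(0)+7).astype(int)
    g=cv2.cvtColor(im,cv2.COLOR_RGB2GRAY)[y0:y1,x0:x1].astype(float)
    obs=np.clip((g-lo)/(hi-lo),0,1)
    f=lambda v:((cv2.GaussianBlur(draw(n,model(p0+v*scale),x0,y0,x1-x0,y1-y0),(0,0),.5)-obs)**2).sum()
    best=min((minimize(f,d,method="Nelder-Mead",options=dict(initial_simplex=np.array(d)+np.vstack([np.zeros(len(p0)),np.eye(len(p0))]),xatol=.02,fatol=.005)) for d in (np.zeros(len(p0)),0.4*np.ones(len(p0)),-0.4*np.ones(len(p0)))),key=lambda r:r.fun)
    return p0+best.x*scale,best.fun,obs.sum()
def bar(L,D,z):return lambda p:[cyl(p[0],p[1],z,p[2],L,D)]
def cradle(p):
    c,s=np.cos(p[2]),np.sin(p[2]);S=[box(p[0],p[1],p[2],56,132,0,6)]
    for y in(-34,0,34):S.append(cyl(p[0]-s*y,p[1]+c*y,21.5,p[2],50,30))
    for y in(-51,-17,17,51):S.append(cyl(p[0]-s*y,p[1]+c*y,11,p[2],52,10))
    return S
E
python3 - <<'E'
from h import *
im=np.load("top0.npy")
sc=np.array([5,5,.1])
def yaw0(a,b):
    A=atz("top",a,15);B=atz("top",b,15);d=B-A;return [*(((A+B)/2)[:2]),np.arctan2(d[1],d[0])]
o=np.array([355,190]);k=6
for n,a,b,L,D,c in [("W",(214,348),(214,256),50,30,0),("S",(508,198),(572,140),50,30,0),("thin",(462,400),(446,310),50,20,0),("short",(515,350),(490,285),36,30,1)]:
    off=np.array([210,130]) if c else o
    p0=np.array(yaw0(off+np.array(a)/k,off+np.array(b)/k))
    for lo,hi in((40,150),(60,120),(30,200)):
        p,e,t=fit("top",im,bar(L,D,D/2),p0,sc,lo=lo,hi=hi);print(n,p0.round(2),p.round(2),round(np.degrees(p[2]),1),round(e,2),round(t,1))
p0=np.array([622,250,-.47])
for lo,hi in((40,150),(60,120),(30,200)):
    p,e,t=fit("top",im,cradle,p0,sc,lo=lo,hi=hi);print("cr",p.round(2),round(e,2),round(t,1))
c,s=np.cos(p[2]),np.sin(p[2])
v=cv2.resize(im[130:220,210:330],None,fx=6,fy=6,interpolation=cv2.INTER_CUBIC)[:,:,::-1].copy()
for S in cradle(p):
    q=(proj("top",S)-[210,130]+.5)*6; cv2.polylines(v,[cv2.convexHull(q.astype(np.int32))],True,(0,0,255),1)
cv2.imwrite("pics/ov.png",v)
for a,z in (((250,204),225),((358,204),225),((359,276),225),((250,276),225),((318,208),49),((318,137),49),((416,207),49),((354,208),0)): print(a,atz("top",a,z).round(0))
E
```

```text
W [ 4.3713e+02 -2.3830e+02 -4.0000e-02] [ 4.3830e+02 -2.3583e+02 -6.0000e-02] -3.2 1.31 144.0
W [ 4.3713e+02 -2.3830e+02 -4.0000e-02] [ 4.3873e+02 -2.3586e+02 -5.0000e-02] -3.1 2.25 143.1
W [ 4.3713e+02 -2.3830e+02 -4.0000e-02] [ 4.3845e+02 -2.3610e+02 -7.0000e-02] -4.0 2.83 144.8
S [ 511.57 -423.71   -0.86] [ 514.23 -422.25   -0.96] -54.9 28.12 168.8
S [ 511.57 -423.71   -0.86] [ 514.26 -422.41   -0.95] -54.3 31.66 170.0
S [ 511.57 -423.71   -0.86] [ 514.18 -422.32   -0.94] -54.0 28.05 172.5
thin [ 4.0818e+02 -3.6976e+02  1.2000e-01] [ 4.0964e+02 -3.6988e+02  1.1000e-01] 6.1 1.81 98.2
thin [ 4.0818e+02 -3.6976e+02  1.2000e-01] [ 4.0965e+02 -3.6994e+02  1.0000e-01] 6.0 3.29 98.9
thin [ 4.0818e+02 -3.6976e+02  1.2000e-01] [ 4.0945e+02 -3.6987e+02  1.1000e-01] 6.6 2.48 103.5
short [6.3189e+02 8.5870e+01 3.7000e-01] [6.3424e+02 8.7480e+01 5.3000e-01] 30.3 2.9 98.7
short [6.3189e+02 8.5870e+01 3.7000e-01] [6.3422e+02 8.7550e+01 5.2000e-01] 30.1 3.84 99.3
short [6.3189e+02 8.5870e+01 3.7000e-01] [6.3446e+02 8.7520e+01 5.3000e-01] 30.1 4.53 104.7
cr [ 6.3792e+02  2.7165e+02 -4.2000e-01] 152.62 733.1
cr [ 6.3797e+02  2.7188e+02 -4.2000e-01] 151.86 757.6
cr [ 6.3789e+02  2.7172e+02 -4.2000e-01] 135.36 689.3
(250, 204) [524. 196. 225.]
(358, 204) [ 524. -107.  225.]
(359, 276) [ 326. -105.  225.]
(250, 276) [326. 190. 225.]
(318, 208) [540.   4.  49.]
(318, 137) [784.   4.  49.]
(416, 207) [ 544. -319.   49.]
(354, 208) [ 548. -120.    0.]
```

View pics/ov.png

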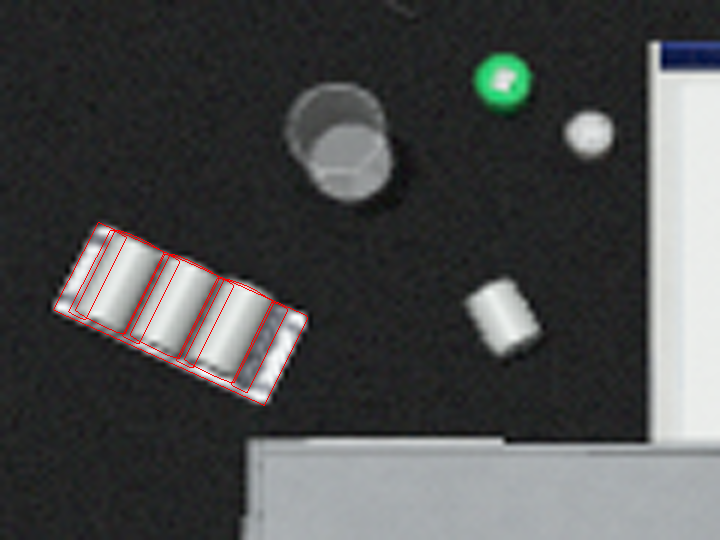

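```bash
cat >> h.py <<'E'
from scipy.spatial.transform import Rotation as Ro
def go(t,psi):
    s=env.state();R=Ro.from_euler("xyz",s["ee_rot"],degrees=True)
    d=R.inv().apply(np.array(t)-s["ee_pos"]);sp=(s["ee_rot"][2]-psi+180)%360-180
    st();print("delta",d.round(1),"spin",round(np.radians(sp),3),"dist",round(np.linalg.norm(d)))
E
python3 - <<'E'
from h import *
im=np.load("top0.npy").copy()
# mask strip
im[:207,457:]=20; im[:209,446:]=np.where(np.arange(446,640)[None,:,None]>448,20,im[:209,446:])
for lo,hi in((40,150),(60,120),(30,200)):
    p,e,t=fit("top",im,bar(50,30,15),np.array([513,-422,-.9]),np.array([5,5,.1]),lo=lo,hi=hi);print(p.round(2),np.degrees(p[2]).round(1),e.round(2),t)
v=cv2.resize(im[200:235,420:470],None,fx=14,fy=14,interpolation=cv2.INTER_CUBIC)[:,:,::-1].copy()
cv2.polylines(v,[cv2.convexHull(((proj("top",cyl(p[0],p[1],15,p[2],50,30))-[420,200]+.5)*14).astype(np.int32))],True,(0,0,255),1)
cv2.imwrite("pics/s.png",v)
go((430,60,290),126)
E
```

```text
[ 514.32 -422.38   -0.95] -54.4 5.57 142.64545454545453
[ 514.27 -422.4    -0.95] -54.3 6.84 142.89999999999998
[ 514.32 -422.38   -0.96] -55.2 8.81 148.2
0.55 [176.4 547.3 214. ] [180.    -0.   162.13] [ 0.6 -0.2 -0. ] 91.5 [71.  18.3 89.6  0.  72.  -1.1]
delta [-390.9 -385.9  -76.1] spin 0.631 dist 555
```

View pics/s.png

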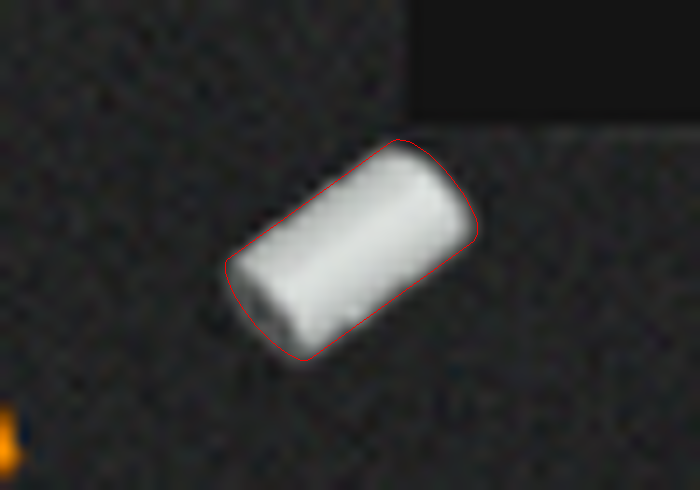

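Candidates (top image): steel bars at (390,240) and (445,217) are 50×30 and wanted. The orange one (415,227) and turquoise one (381,270) are look-alikes. The thin bar is at (430,249) and the short bar at (293,183). I'll take the steel bar at (445,217) first. The crop shows plain grey steel and the 50×30 outline fits it.

Emit:
apply_moves(plan=[{"jaw": 0.3,"delta_pos": [-20,-20,-40],"spin": 0.1},{"jaw": 0.4,"delta_pos": [-60,-60,-76],"spin": 0.25},{"jaw": 0.4,"delta_pos": [-104,-102,-76],"spin": 0.4},{"jaw": 0.4,"delta_pos": [-148,-146,-76],"spin": 0.55},{"jaw": 0.4,"delta_pos": [-192,-190,-76],"spin": 0.63},{"jaw": 0.4,"delta_pos": [-236,-233,-76],"spin": 0.63},{"jaw": 0.4,"delta_pos": [-280,-276,-76],"spin": 0.63},{"jaw": 0.4,"delta_pos": [-324,-320,-76],"spin": 0.63}], squeeze=35)

```text
time_s: 1.55
ee_pos: [387.3, 141.5, 290.3]
ee_rot: [179.9, 0.0, 126.1]
force: [1.2, -0.2, 0.3]
gripper_width: 54.7
```

```bash
python3 - <<'E'
from h import *
go((514.3,-422.4,200),125.4)
E
```

```text
1.55 [387.3 141.5 290.3] [1.7992e+02 2.0000e-02 1.2605e+02] [ 1.2 -0.2  0.3] 54.7 [ 18.5   0.7 100.5   0.   78.7 -17.6]
delta [-530.7 -229.3   90.1] spin 0.011 dist 585
```

Emit:
apply_moves(plan=[{"jaw": 0.4,"delta_pos": [-55,-24,0],"spin": 0.01},{"jaw": 0.4,"delta_pos": [-111,-48,0],"spin": 0.01},{"jaw": 0.4,"delta_pos": [-167,-72,0],"spin": 0.01},{"jaw": 0.4,"delta_pos": [-223,-96,0],"spin": 0.01},{"jaw": 0.4,"delta_pos": [-279,-120,0],"spin": 0.01},{"jaw": 0.4,"delta_pos": [-335,-144,0],"spin": 0.01},{"jaw": 0.4,"delta_pos": [-391,-169,0],"spin": 0.01},{"jaw": 0.4,"delta_pos": [-447,-193,20],"spin": 0.01}])

```text
time_s: 2.55
ee_pos: [494.9, -334.6, 272.1]
ee_rot: [179.8, 0.2, 125.4]
force: [1.0, 0.6, 0.4]
gripper_width: 54.7
```

```bash
python3 - <<'E'
from h import *
go((514.3,-422.4,60),125.4)
E
```

```text
2.55 [ 494.9 -334.6  272.1] [179.82   0.24 125.45] [1.  0.6 0.4] 54.7 [-35.2  18.6  80.9   0.1  80.2 -70.7]
delta [-81.8 -35.8 212.3] spin 0.001 dist 230
```

Emit:
apply_moves(plan=[{"jaw": 0.4,"delta_pos": [-41,-18,30],"spin": 0},{"jaw": 0.4,"delta_pos": [-81.8,-35.8,70],"spin": 0},{"jaw": 0.4,"delta_pos": [-81.8,-35.8,120],"spin": 0},{"jaw": 0.4,"delta_pos": [-81.8,-35.8,170],"spin": 0},{"jaw": 0.4,"delta_pos": [-81.8,-35.8,205],"spin": 0},{"jaw": 0.4,"delta_pos": [-81.8,-35.8,212],"spin": 0},{"jaw": 0.4,"delta_pos": [-81.8,-35.8,212],"spin": 0},{"jaw": 0.4,"delta_pos": [-81.8,-35.8,212],"spin": 0}])

```text
time_s: 3.55
ee_pos: [515.4, -423.3, 62.5]
ee_rot: [179.8, 0.5, 125.4]
force: [-0.1, -0.5, 0.3]
gripper_width: 54.9
```

```bash
python3 - <<'E'
from h import *
go((514.3,-422.4,7),125.4)
crop("top",420,190,480,240,12,"g1.png")
print(proj("top",env.state()["ee_pos"]))
E
```

```text
3.55 [ 515.4 -423.3   62.5] [179.76   0.46 125.45] [-0.1 -0.5  0.3] 54.9 [-40.4  32.9  88.6   0.1  58.  -76. ]
delta [ 1.8 -0.6 55.5] spin 0.001 dist 56
[[449.86337859 215.15354307]]
```

View pics/g1.png

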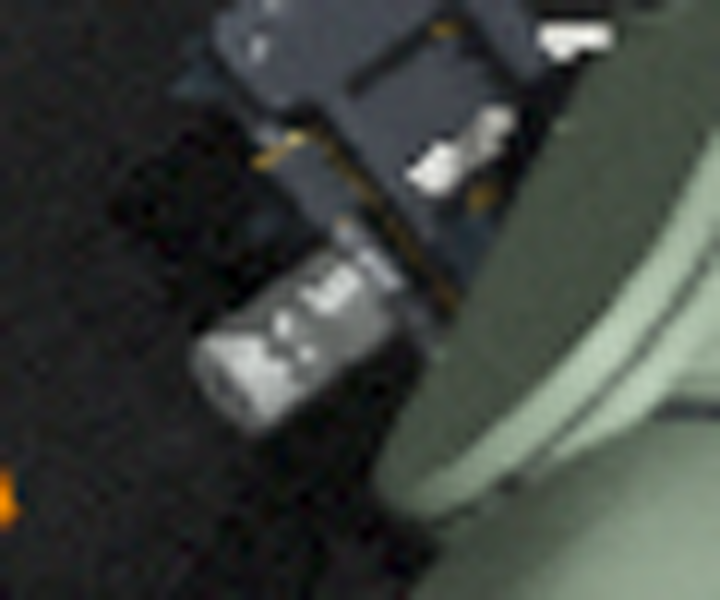

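The gripper straddles the bar (bar end at about (442,221)) with both sides free. Next: go down and close.

Emit:
apply_moves(plan=[{"jaw": 0.4,"delta_pos": [1,-0.5,30],"spin": 0},{"jaw": 0.4,"delta_pos": [1.8,-0.6,50],"spin": 0},{"jaw": 0.4,"delta_pos": [1.8,-0.6,55],"spin": 0},{"jaw": 0.4,"delta_pos": [1.8,-0.6,55.5],"spin": 0},{"jaw": 0.8,"delta_pos": [1.8,-0.6,55.5],"spin": 0},{"jaw": 0.8,"delta_pos": [1.8,-0.6,55.5],"spin": 0},{"jaw": 0.8,"delta_pos": [1.8,-0.6,55.5],"spin": 0},{"jaw": 0.8,"delta_pos": [1.8,-0.6,55.5],"spin": 0}])

```text
time_s: 4.6
ee_pos: [514.4, -422.5, 7.5]
ee_rot: [179.8, 0.5, 125.5]
force: [0.0, 0.2, 4.2]
gripper_width: 29.6
```

```bash
python3 - <<'E'
from h import *
go((514.3,-422.4,280),125.4)
E
```

```text
4.6 [ 514.4 -422.5    7.5] [179.75   0.51 125.45] [0.  0.2 4.2] 29.6 [-40.4  36.1  91.8   0.2  51.6 -76. ]
delta [  -2.2    1.2 -272.5] spin 0.001 dist 272
```

Emit:
apply_moves(plan=[{"jaw": 0.8,"delta_pos": [0,0,-15],"spin": 0},{"jaw": 0.8,"delta_pos": [0,0,-55],"spin": 0},{"jaw": 0.8,"delta_pos": [0,0,-100],"spin": 0},{"jaw": 0.8,"delta_pos": [0,0,-150],"spin": 0},{"jaw": 0.8,"delta_pos": [0,0,-200],"spin": 0},{"jaw": 0.8,"delta_pos": [0,0,-240],"spin": 0},{"jaw": 0.8,"delta_pos": [0,0,-265],"spin": 0},{"jaw": 0.8,"delta_pos": [0,0,-272],"spin": 0}])

```text
time_s: 5.6
ee_pos: [512.3, -421.4, 281.8]
ee_rot: [179.7, 0.7, 125.5]
force: [0.6, 0.9, -2.8]
gripper_width: 29.2
```

```bash
python3 - <<'E'
from h import *
go((644.9,287.2,240),180-24.1)
crop("top",355,190,485,290,6,"r1.png")
E
```

```text
5.6 [ 512.3 -421.4  281.8] [179.7    0.7  125.45] [ 0.6  0.9 -2.8] 29.2 [-40.5  24.5  70.5   0.1  84.3 -76. ]
delta [500.8 518.8  38.4] spin -0.531 dist 722
```

View pics/r1.png

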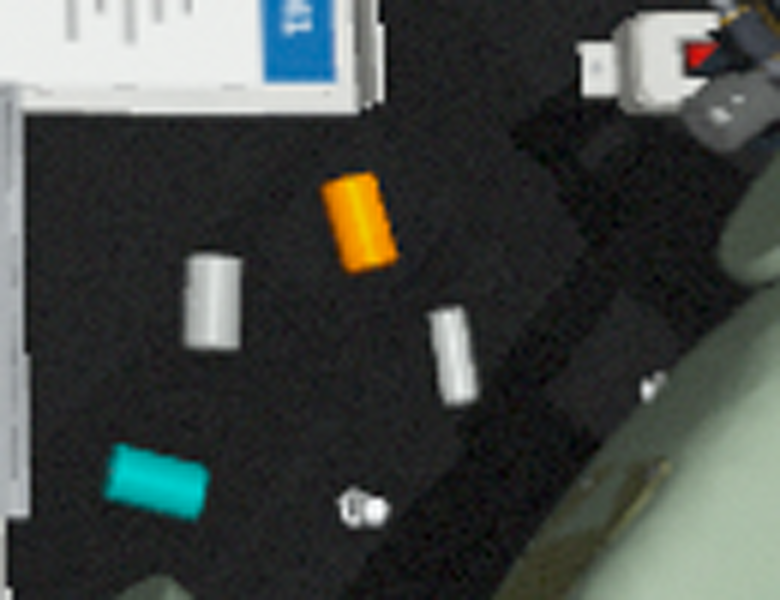

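The bar is lifted out with the gripper, and its old place near (445,217) is empty. The others haven't moved.

Emit:
apply_moves(plan=[{"jaw": 0.8,"delta_pos": [35,36,0],"spin": -0.1},{"jaw": 0.8,"delta_pos": [75,78,0],"spin": -0.2},{"jaw": 0.8,"delta_pos": [118,122,0],"spin": -0.3},{"jaw": 0.8,"delta_pos": [161,166,0],"spin": -0.4},{"jaw": 0.8,"delta_pos": [204,211,0],"spin": -0.5},{"jaw": 0.8,"delta_pos": [247,255,0],"spin": -0.531},{"jaw": 0.8,"delta_pos": [290,300,0],"spin": -0.531},{"jaw": 0.8,"delta_pos": [333,345,0],"spin": -0.531}])

```text
time_s: 6.65
ee_pos: [599.4, 51.9, 277.5]
ee_rot: [-179.8, 0.5, 155.9]
force: [0.5, 0.7, -2.7]
gripper_width: 29.4
```

```bash
python3 - <<'E'
from h import *
go((644.9,287.2,150),180-24.1)
E
```

```text
6.65 [599.4  51.9 277.5] [-179.83    0.55  155.88] [ 0.5  0.7 -2.7] 29.4 [  4.1  18.8  79.8  -0.4  81.  -61.7]
delta [ 55.8 233.7 126.3] spin -0.0 dist 271
```

Emit:
apply_moves(plan=[{"jaw": 0.8,"delta_pos": [12,50,0],"spin": 0},{"jaw": 0.8,"delta_pos": [24,100,0],"spin": 0},{"jaw": 0.8,"delta_pos": [36,150,0],"spin": 0},{"jaw": 0.8,"delta_pos": [48,200,10],"spin": 0},{"jaw": 0.8,"delta_pos": [55,225,40],"spin": 0},{"jaw": 0.8,"delta_pos": [56,234,80],"spin": 0},{"jaw": 0.8,"delta_pos": [56,234,115],"spin": 0},{"jaw": 0.8,"delta_pos": [56,234,126],"spin": 0}])

```text
time_s: 7.65
ee_pos: [642.5, 286.7, 145.6]
ee_rot: [-179.5, 0.2, 155.9]
force: [0.5, 0.4, -1.9]
gripper_width: 29.6
```

```bash
python3 - <<'E'
from h import *
go((644.9,287.2,60),180-24.1)
im=crop("top",200,130,320,220,6,"p1.png")
im=crop("scene",270,240,390,340,6,"p1s.png")
print(proj("top",env.state()["ee_pos"]+[0,0,7.5]))
E
```

```text
7.65 [642.5 286.7 145.6] [-179.46    0.21  155.9 ] [ 0.5  0.4 -1.9] 29.6 [ 23.4  32.5  76.2  -0.5  71.5 -42.4]
delta [-1.7  2.2 85.6] spin -0.0 dist 86
[[224.89984377 168.59034891]]
```

View pics/p1.png

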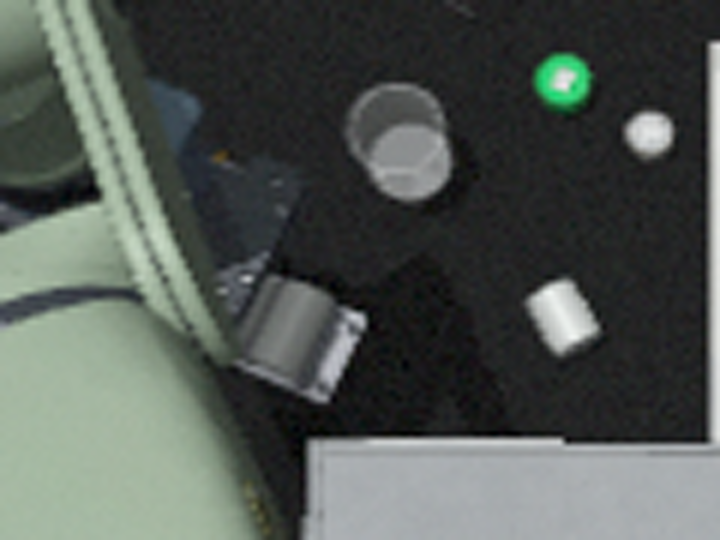

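View pics/p1s.png

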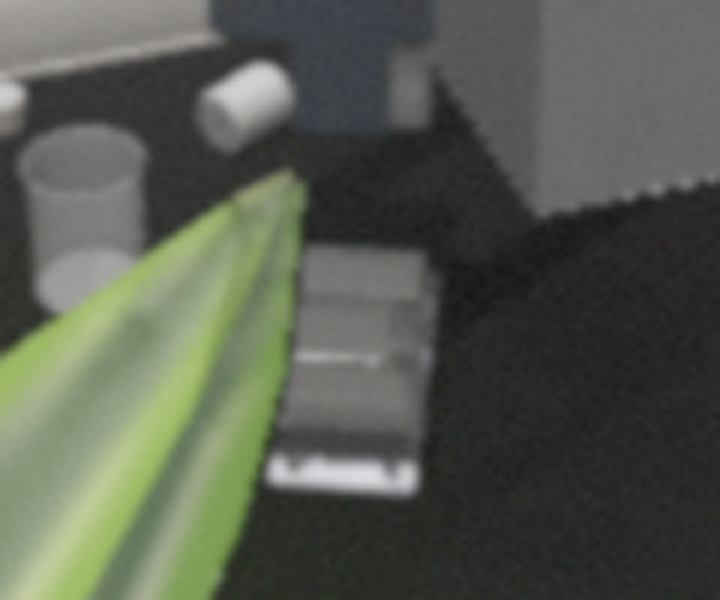

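```bash
python3 - <<'E'
from h import *
im=cv2.imread("pics/scene0.png")
v=cv2.resize(im[270:330,300:360],None,fx=10,fy=10,interpolation=cv2.INTER_CUBIC)
for S in cradle((637.9,271.7,-.42)):
    q=(proj("scene",S)-[300,270]+.5)*10; cv2.polylines(v,[cv2.convexHull(q.astype(np.int32))],True,(0,0,255),1)
cv2.imwrite("pics/ov2.png",v)
E
```

```text
(no output)
```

View pics/ov2.png

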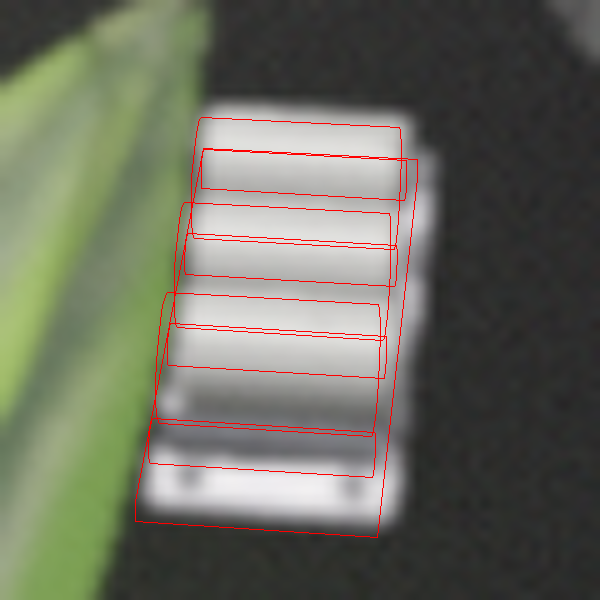

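```bash
python3 - <<'E'
from h import *
top=np.load("top0.npy"); sc=cv2.imread("pics/scene0.png")[:,:,::-1].copy()
# suppress leaf: green
g=sc.astype(int); leaf=(g[:,:,1]-g[:,:,2]>25); sc[cv2.dilate(leaf.astype(np.uint8),np.ones((3,3)))>0]=20
s=np.array([5,5,.1])
for lo,hi in((40,150),(60,120),(30,200)):
    p,e,t=fit("scene",sc,cradle,np.array([635,271,-.43]),s,lo=lo,hi=hi);print(p.round(2),e.round(1),t)
print("top again");
# close gaps in top
t2=cv2.morphologyEx(top,cv2.MORPH_CLOSE,np.ones((5,5)))
for im in(top,t2):
  for lo,hi in((25,80),(40,150)):
    p,e,t=fit("top",im,cradle,np.array([636,271,-.44]),s,lo=lo,hi=hi);print(p.round(2),e.round(1),t)
# residual offsets of single bars in top, brightness ridges
v=cv2.resize(top[160:205,212:268],None,fx=12,fy=12,interpolation=cv2.INTER_CUBIC)[:,:,::-1].copy()
for S in cradle((637.9,271.7,-.42))[1:4]:
    q=(proj("top",S)-[212,160]+.5)*12; cv2.polylines(v,[cv2.convexHull(q.astype(np.int32))],True,(0,0,255),1)
cv2.imwrite("pics/ov3.png",v)
E
```

```text
[ 6.3265e+02  2.6930e+02 -4.2000e-01] 41.3 978.7454545454545
[ 6.3265e+02  2.6957e+02 -4.3000e-01] 33.0 977.3333333333334
[ 6.3286e+02  2.6908e+02 -4.1000e-01] 67.0 902.8941176470588
top again
[ 6.3812e+02  2.7183e+02 -4.2000e-01] 99.4 1008.1272727272727
[ 6.3795e+02  2.7171e+02 -4.2000e-01] 46.6 627.8363636363637
[ 6.3788e+02  2.7133e+02 -4.2000e-01] 155.8 1152.3272727272727
[ 6.3794e+02  2.7179e+02 -4.2000e-01] 28.1 678.3545454545454
```

View pics/ov3.png

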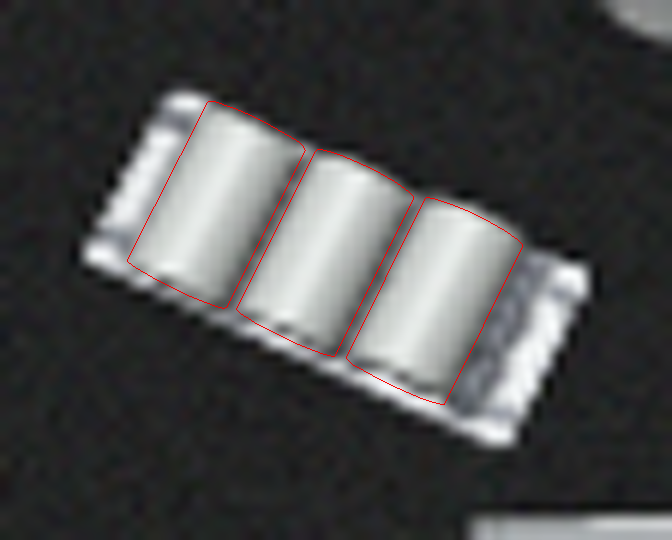

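Both cameras agree on cradle yaw −24°, but their positions differ by about 5 mm. The bar was measured with the top camera too, so I'll work mainly from that one. Lowering now.

Emit:
apply_moves(plan=[{"jaw": 0.8,"delta_pos": [-1,1.2,30],"spin": 0},{"jaw": 0.8,"delta_pos": [-1.3,1.2,60],"spin": 0},{"jaw": 0.8,"delta_pos": [-1.3,1.2,80],"spin": 0},{"jaw": 0.8,"delta_pos": [-1.3,1.2,90],"spin": 0},{"jaw": 0.8,"delta_pos": [-1.3,1.2,96],"spin": 0},{"jaw": 0.8,"delta_pos": [-1.3,1.2,98],"spin": 0},{"jaw": 0.8,"delta_pos": [-1.3,1.2,98],"spin": 0},{"jaw": 0.8,"delta_pos": [-1.3,1.2,98],"spin": 0}])

```text
time_s: 8.75
ee_pos: [646.3, 286.9, 51.0]
ee_rot: [-179.7, 0.4, 155.9]
force: [0.8, -0.0, -2.3]
gripper_width: 29.1
```

```bash
python3 - <<'E'
from h import *
go((643.9,286.5,40.5),180-24.1)
im=crop("scene",280,240,380,330,7,"p2s.png")
E
```

```text
8.75 [646.3 286.9  51. ] [-179.71    0.43  155.87] [ 0.8 -0.  -2.3] 29.1 [ 23.3  36.9  82.5  -0.6  60.5 -42.3]
delta [ 2.1 -1.3 10.4] spin -0.001 dist 11
```

View pics/p2s.png

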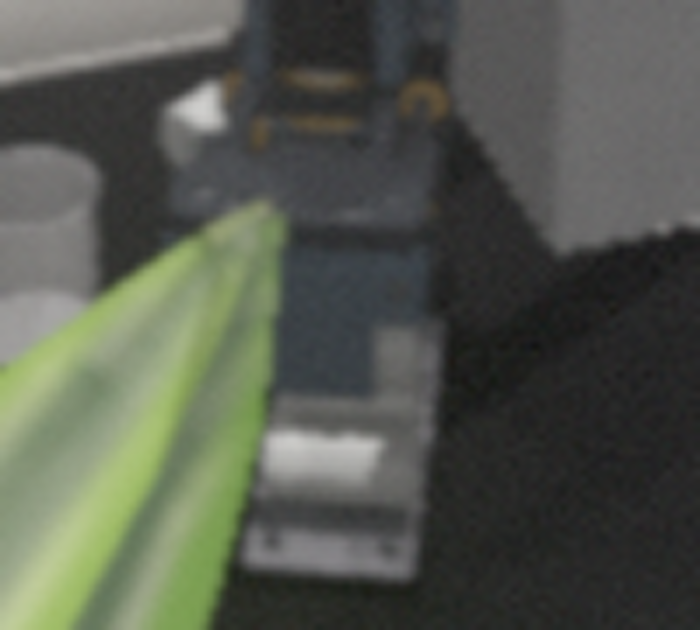

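```bash
python3 - <<'E'
from h import *
im=cams.grab_frame("scene"); s=env.state(); z=s["ee_pos"][2]+7.5; print(s["ee_pos"].round(1),s["force"].round(1))
x0,y0=310,270
v=cv2.resize(im[y0:330,x0:365],None,fx=12,fy=12,interpolation=cv2.INTER_CUBIC)[:,:,::-1].copy()
c,sn=np.cos(.42),-np.sin(.42)
cx,cy=632.65,269.4
def dr(P,col):
    q=(proj("scene",P)-[x0,y0]+.5)*12; cv2.polylines(v,[cv2.convexHull(q.astype(np.int32))],True,col,1)
for y in(34,0,-34): dr(cyl(cx-sn*y,cy+c*y,21.5,-.42,50,30),(0,255,255))
dr(cyl(cx-sn*17,cy+c*17,z,-.42,50,30),(0,0,255))
cv2.imwrite("pics/ov4.png",v)
E
```

```text
[646.2 286.8  50.7] [ 0.1  0.8 -2.8]
```

View pics/ov4.png

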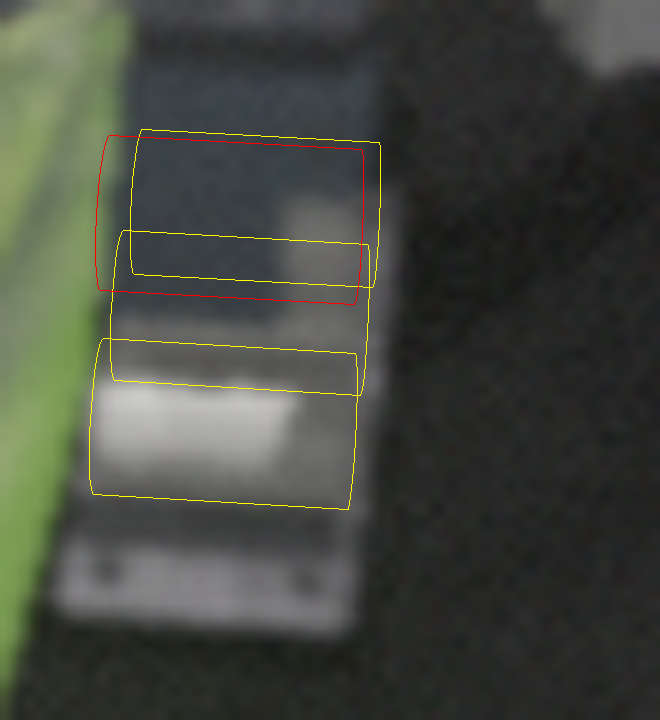

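```bash
python3 - <<'E'
from h import *
im=cams.grab_frame("scene"); s=env.state(); p=s["ee_pos"]; print(p.round(1),s["force"].round(1))
x0,y0=290,225
v=cv2.resize(im[y0:330,x0:370],None,fx=7,fy=7,interpolation=cv2.INTER_CUBIC)[:,:,::-1].copy()
v=cv2.convertScaleAbs(v,alpha=1.6)
c,sn=np.cos(.42),-np.sin(.42)
def dr(P,col):
    q=(proj("scene",P)-[x0,y0]+.5)*7; cv2.polylines(v,[cv2.convexHull(q.astype(np.int32))],True,col,1)
for S in cradle((632.65,269.4,-.42))[:4]: dr(S,(0,255,255))
# fingers, robot coords
for y in(21.5,-21.5): dr(box(p[0]-sn*y,p[1]+c*y,-.42,32,13.5,p[2],p[2]+60),(255,0,0))
dr(cyl(p[0],p[1],p[2]+7.5,-.42,50,30),(0,0,255))
cv2.imwrite("pics/ov5.png",v)
E
```

```text
[646.1 286.8  50.6] [ 0.  -0.2 -2.8]
```

View pics/ov5.png

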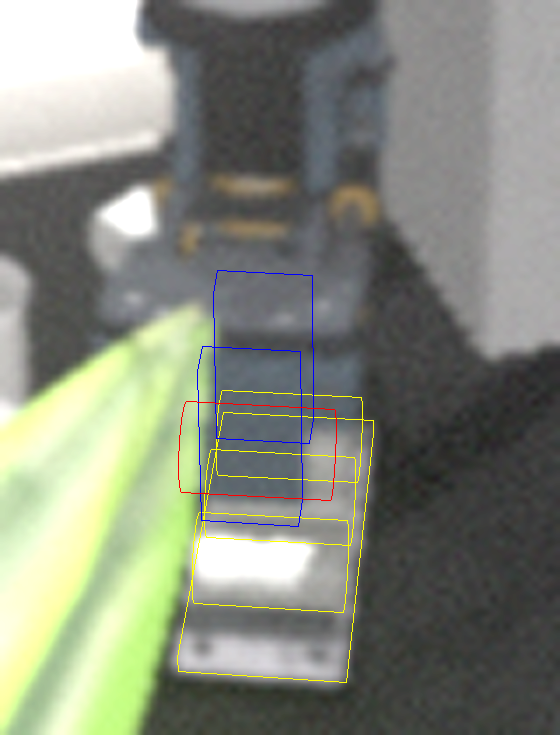

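Emit:
apply_moves(plan=[{"jaw": 0.8,"delta_pos": [1,-1,3],"spin": 0},{"jaw": 0.8,"delta_pos": [1.9,-2.1,6],"spin": 0},{"jaw": 0.8,"delta_pos": [1.9,-2.1,8],"spin": 0},{"jaw": 0.8,"delta_pos": [1.9,-2.1,9],"spin": 0},{"jaw": 0.8,"delta_pos": [1.9,-2.1,10],"spin": 0},{"jaw": 0.8,"delta_pos": [1.9,-2.1,10.5],"spin": 0},{"jaw": 0.8,"delta_pos": [1.9,-2.1,10.5],"spin": 0},{"jaw": 0.8,"delta_pos": [1.9,-2.1,10.5],"spin": 0}])

```text
time_s: 9.9
ee_pos: [643.6, 285.6, 40.2]
ee_rot: [-179.7, 0.4, 155.9]
force: [1.0, 0.1, -1.9]
gripper_width: 29.2
```

Emit:
apply_moves(plan=[{"jaw": 0.8,"delta_pos": [0,0,0.7],"spin": 0},{"jaw": 0.8,"delta_pos": [0,0,1.2],"spin": 0},{"jaw": 0.8,"delta_pos": [0,0,1.2],"spin": 0},{"jaw": 0.8,"delta_pos": [0,0,1.2],"spin": 0},{"jaw": 0.8,"delta_pos": [0,0,1.2],"spin": 0},{"jaw": 0.8,"delta_pos": [0,0,1.2],"spin": 0},{"jaw": 0.8,"delta_pos": [0,0,1.2],"spin": 0},{"jaw": 0.8,"delta_pos": [0,0,1.2],"spin": 0}])

```text
time_s: 10.9
ee_pos: [643.9, 285.9, 39.4]
ee_rot: [-179.7, 0.4, 155.9]
force: [-0.1, 1.6, 4.8]
gripper_width: 29.5
```

Contact: the vertical force went from −2.3 to +4.8 N at the expected height. Releasing, then rising.

Emit:
apply_moves(plan=[{"jaw": 0.6,"delta_pos": [0,0,0],"spin": 0},{"jaw": 0.5,"delta_pos": [0,0,0],"spin": 0},{"jaw": 0.5,"delta_pos": [0,0,0],"spin": 0},{"jaw": 0.5,"delta_pos": [0,0,-4],"spin": 0},{"jaw": 0.5,"delta_pos": [0,0,-30],"spin": 0},{"jaw": 0.5,"delta_pos": [0,0,-80],"spin": 0},{"jaw": 0.5,"delta_pos": [0,0,-140],"spin": 0},{"jaw": 0.5,"delta_pos": [0,0,-200],"spin": 0}])

```text
time_s: 11.9
ee_pos: [642.6, 287.2, 241.5]
ee_rot: [-179.7, 0.5, 155.9]
force: [0.5, -0.1, -0.4]
gripper_width: 45.4
```

```bash
python3 - <<'E'
from h import *
im=crop("scene",290,250,370,330,9,"q1s.png")
st()
go((438.4,-235.9,280),86.8)
E
```

```text
11.95 [645.8 288.7 251.8] [179.56   1.09 155.86] [2.  1.  5.7] 45.4 [ 23.4  29.2  66.8  -0.5  82.9 -42.4]
11.95 [645.8 288.7 251.8] [179.56   1.09 155.86] [2.  1.  5.7] 45.4 [ 23.4  29.2  66.8  -0.5  82.9 -42.4]
delta [ -25.8 -563.3  -32. ] spin 1.205 dist 565
```

View pics/q1s.png

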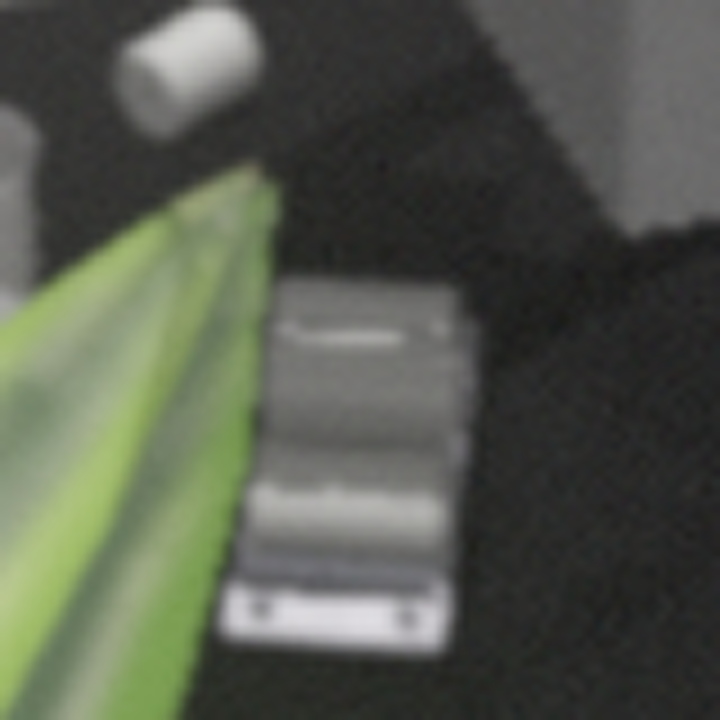

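The bar sits in the left gap, its ends flush with the base row. Now the second bar at top-image (390,240), pinched over its ends.

Emit:
apply_moves(plan=[{"jaw": 0.23,"delta_pos": [-2,-40,-25],"spin": 0.12},{"jaw": 0.23,"delta_pos": [-4,-90,-32],"spin": 0.29},{"jaw": 0.23,"delta_pos": [-6,-145,-32],"spin": 0.46},{"jaw": 0.23,"delta_pos": [-9,-200,-32],"spin": 0.63},{"jaw": 0.23,"delta_pos": [-12,-260,-32],"spin": 0.8},{"jaw": 0.23,"delta_pos": [-15,-320,-32],"spin": 0.97},{"jaw": 0.23,"delta_pos": [-18,-380,-32],"spin": 1.13},{"jaw": 0.23,"delta_pos": [-20,-440,-32],"spin": 1.205}])

```text
time_s: 12.95
ee_pos: [482.6, -122.7, 281.1]
ee_rot: [178.8, 0.0, 86.7]
force: [0.5, -0.5, 0.3]
gripper_width: 69.7
```

```bash
python3 - <<'E'
from h import *
im=crop("top",200,130,320,220,6,"q1t.png"); np.save("q1.npy",im)
go((438.4,-235.9,150),86.8)
E
```

```text
13.0 [ 479.5 -128.9  281.1] [178.93   0.37  86.31] [-2.4 -5.2 -0.2] 70.7 [-16.3   8.4  93.3  -0.1  77.2 -12.6]
delta [-108.6  -36.6  131.1] spin -0.008 dist 174
```

View pics/q1t.png

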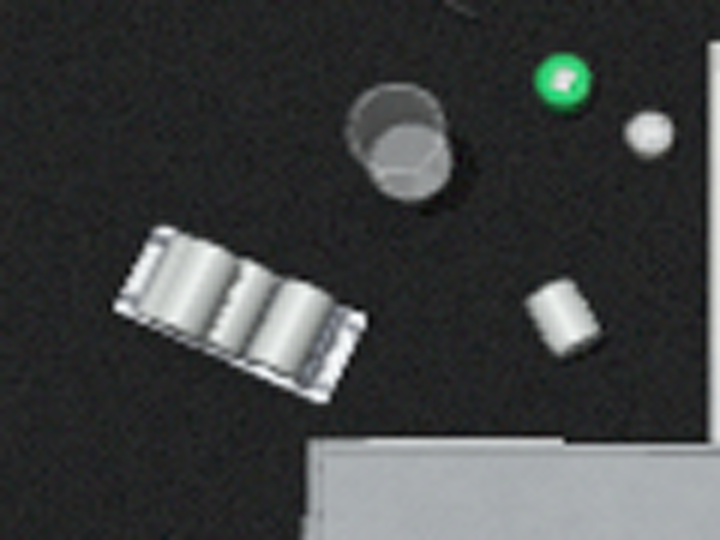

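```bash
python3 - <<'E'
from h import *
top=np.load("q1.npy")
def ov(top,sets,f,x0=212,y0=155,x1=268,y1=205):
    v=cv2.resize(top[y0:y1,x0:x1],None,fx=12,fy=12,interpolation=cv2.INTER_CUBIC)[:,:,::-1].copy()
    for S in sets:
        q=(proj("top",S)-[x0,y0]+.5)*12; cv2.polylines(v,[cv2.convexHull(q.astype(np.int32))],True,(0,0,255),1)
    cv2.imwrite("pics/"+f,v)
c,s=np.cos(-.42),np.sin(-.42)
L=lambda y,z,Le=50:cyl(637.9-s*y,271.7+c*y,z,-.42,Le,30)
ov(top,[L(17,46.3),L(-34,21.5),box(637.9,271.7,-.42,56,132,0,6)],"ov6.png")
E
```

```text
(no output)
```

View pics/ov6.png

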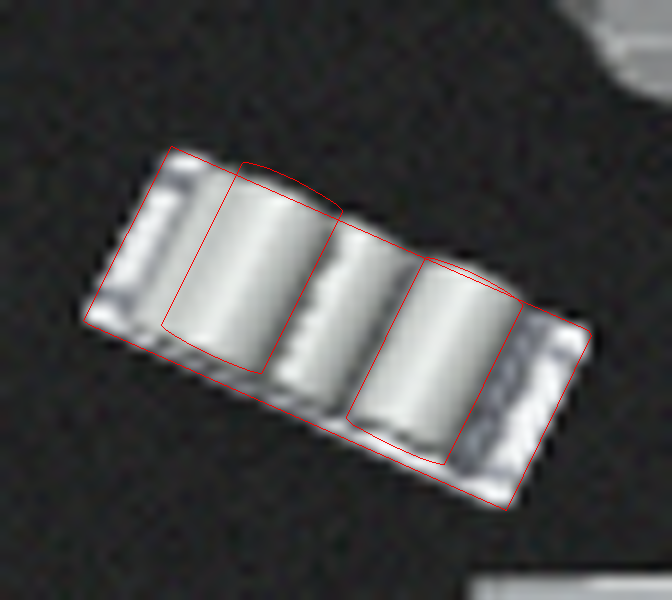

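Emit:
apply_moves(plan=[{"jaw": 0.23,"delta_pos": [-40,-14,0],"spin": -0.008},{"jaw": 0.23,"delta_pos": [-80,-27,0],"spin": -0.008},{"jaw": 0.23,"delta_pos": [-105,-36,20],"spin": -0.008},{"jaw": 0.23,"delta_pos": [-108.6,-36.6,60],"spin": -0.008},{"jaw": 0.23,"delta_pos": [-108.6,-36.6,110],"spin": -0.008},{"jaw": 0.23,"delta_pos": [-108.6,-36.6,160],"spin": -0.008},{"jaw": 0.23,"delta_pos": [-108.6,-36.6,210],"spin": -0.008},{"jaw": 0.23,"delta_pos": [-108.6,-36.6,220],"spin": -0.008}])

```text
time_s: 14.0
ee_pos: [438.1, -235.2, 58.6]
ee_rot: [179.3, 0.2, 86.8]
force: [-0.1, 0.6, 0.7]
gripper_width: 70.5
```

```bash
python3 - <<'E'
from h import *
crop("top",355,190,485,290,6,"g2.png")
go((438.4,-235.9,7),86.8)
E
```

```text
14.05 [ 439.  -235.8   59.3] [179.15   0.27  86.79] [ 0.2 -0.7 -0.1] 69.8 [-29.7  20.1 112.6   0.2  46.5 -26.6]
delta [ 0.1 -1.3 52.3] spin -0.0 dist 52
```

View pics/g2.png

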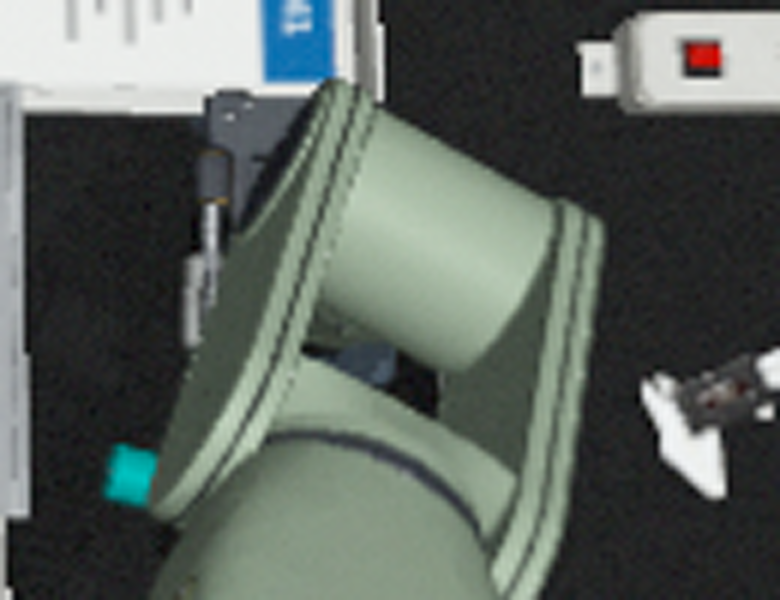

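The first bar matches the predicted gap outline within about 1 mm. The gripper is over the second bar (visible at (388,240)).

Emit:
apply_moves(plan=[{"jaw": 0.23,"delta_pos": [0,-1,30],"spin": 0},{"jaw": 0.23,"delta_pos": [0,-1,47],"spin": 0},{"jaw": 0.23,"delta_pos": [0,-1,52],"spin": 0},{"jaw": 0.23,"delta_pos": [0,-1,52.3],"spin": 0},{"jaw": 0.6,"delta_pos": [0,-1,52.3],"spin": 0},{"jaw": 0.6,"delta_pos": [0,-1,52.3],"spin": 0},{"jaw": 0.6,"delta_pos": [0,-1,52.3],"spin": 0},{"jaw": 0.6,"delta_pos": [0,-1,52.3],"spin": 0}], squeeze=45)

```text
time_s: 15.05
ee_pos: [438.4, -236.0, 7.5]
ee_rot: [179.2, 0.3, 86.8]
force: [-2.5, 0.3, 6.5]
gripper_width: 49.9
```

```bash
python3 - <<'E'
from h import *
go((438.4,-235.9,285),86.8)
E
```

```text
15.05 [ 438.4 -236.     7.5] [179.18   0.27  86.8 ] [-2.5  0.3  6.5] 49.9 [-29.7  24.4 115.7   0.2  39.1 -26.7]
delta [  -1.2    4.  -277.4] spin 0.0 dist 277
```

Emit:
apply_moves(plan=[{"jaw": 0.6,"delta_pos": [0,0,-15],"spin": 0},{"jaw": 0.6,"delta_pos": [0,0,-55],"spin": 0},{"jaw": 0.6,"delta_pos": [0,0,-105],"spin": 0},{"jaw": 0.6,"delta_pos": [0,0,-155],"spin": 0},{"jaw": 0.6,"delta_pos": [0,0,-205],"spin": 0},{"jaw": 0.6,"delta_pos": [0,0,-245],"spin": 0},{"jaw": 0.6,"delta_pos": [10,0,-270],"spin": 0.03},{"jaw": 0.6,"delta_pos": [40,10,-276],"spin": 0.08}])

```text
time_s: 16.05
ee_pos: [447.2, -195.7, 285.1]
ee_rot: [179.0, 0.3, 82.0]
force: [-0.2, -0.2, -1.7]
gripper_width: 49.7
```

```bash
python3 - <<'E'
from h import *
go((629,256.6,280),65.9)
E
```

```text
16.05 [ 447.2 -195.7  285.1] [178.97   0.27  81.99] [-0.2 -0.2 -1.7] 49.7 [-25.    7.5  93.7   0.   77.7 -17. ]
delta [473.2 116.9   5. ] spin 0.281 dist 487
```

Emit:
apply_moves(plan=[{"jaw": 0.6,"delta_pos": [45,11,0],"spin": 0.05},{"jaw": 0.6,"delta_pos": [100,25,0],"spin": 0.1},{"jaw": 0.6,"delta_pos": [158,39,0],"spin": 0.15},{"jaw": 0.6,"delta_pos": [217,54,0],"spin": 0.2},{"jaw": 0.6,"delta_pos": [276,68,0],"spin": 0.25},{"jaw": 0.6,"delta_pos": [335,83,0],"spin": 0.28},{"jaw": 0.6,"delta_pos": [394,97,0],"spin": 0.281},{"jaw": 0.6,"delta_pos": [440,109,0],"spin": 0.281}])

```text
time_s: 17.05
ee_pos: [616.8, 227.5, 283.8]
ee_rot: [179.0, -0.0, 66.0]
force: [1.1, -0.0, -2.5]
gripper_width: 49.7
```

```bash
python3 - <<'E'
from h import *
go((629,256.6,80),65.9)
E
```

```text
17.05 [616.8 227.5 283.8] [178.99  -0.    65.97] [ 1.1 -0.  -2.5] 49.7 [19.6 23.9 71.1 -0.7 84.2 43.7]
delta [ 31.6  -4.3 203.8] spin 0.001 dist 206
```

Emit:
apply_moves(plan=[{"jaw": 0.6,"delta_pos": [16,-1,5],"spin": 0},{"jaw": 0.6,"delta_pos": [31.6,-4.3,30],"spin": 0},{"jaw": 0.6,"delta_pos": [31.6,-4.3,80],"spin": 0},{"jaw": 0.6,"delta_pos": [31.6,-4.3,130],"spin": 0},{"jaw": 0.6,"delta_pos": [31.6,-4.3,175],"spin": 0},{"jaw": 0.6,"delta_pos": [31.6,-4.3,198],"spin": 0},{"jaw": 0.6,"delta_pos": [31.6,-4.3,203],"spin": 0},{"jaw": 0.6,"delta_pos": [31.6,-4.3,204],"spin": 0}])

```text
time_s: 18.05
ee_pos: [629.3, 256.4, 80.2]
ee_rot: [179.0, -0.0, 65.9]
force: [0.1, -0.2, -2.2]
gripper_width: 49.5
```

```bash
python3 - <<'E'
from h import *
im=crop("scene",290,225,370,330,7,"p3s.png")
im=crop("top",205,145,275,205,10,"p3t.png")
go((629,256.6,41),65.9)
E
```

```text
18.15 [629.8 256.7  81.2] [ 1.7889e+02 -1.0000e-01  6.5950e+01] [-0.3 -0.6 -2. ] 49.6 [21.6 32.8 85.7 -0.8 60.7 46. ]
delta [-0.5 -1.4 40.2] spin 0.001 dist 40
```

View pics/p3s.png

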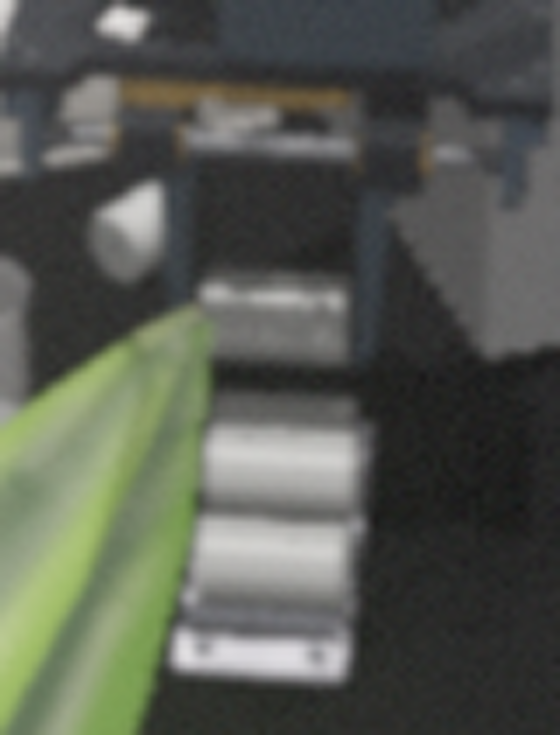

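View pics/p3t.png

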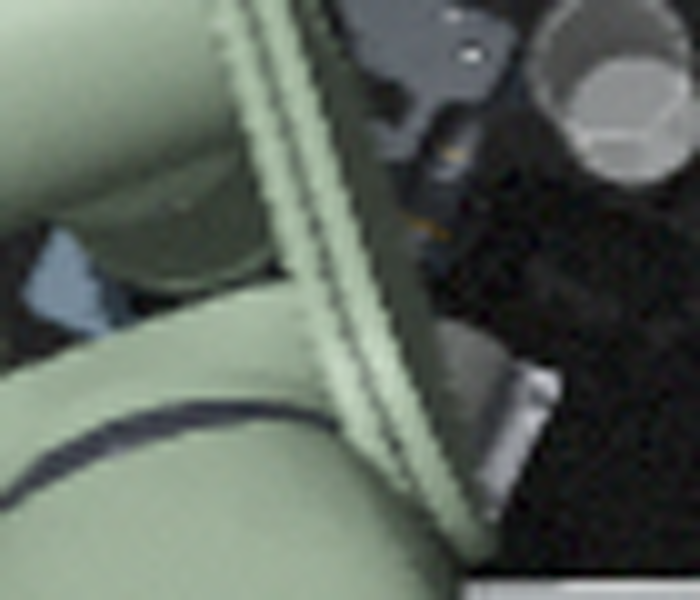

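```bash
python3 - <<'E'
from h import *
im=cv2.imread("pics/p3s.png"); v=im.copy()
c,s=np.cos(-.42),np.sin(-.42)
def dr(P,col):
    q=(proj("scene",P)-[290,225]+.5)*7; cv2.polylines(v,[cv2.convexHull(q.astype(np.int32))],True,col,1)
L=lambda l,y,z:cyl(632.65-s*y+c*l,269.4+c*y+s*l,z,-.42,50,30)
dr(L(0,17,46.3),(0,255,255)); dr(L(0,-17,88.2),(0,0,255)); dr(L(2,-17,88.2),(255,0,0))
cv2.imwrite("pics/ov7.png",v)
E
```

```text
(no output)
```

View pics/ov7.png

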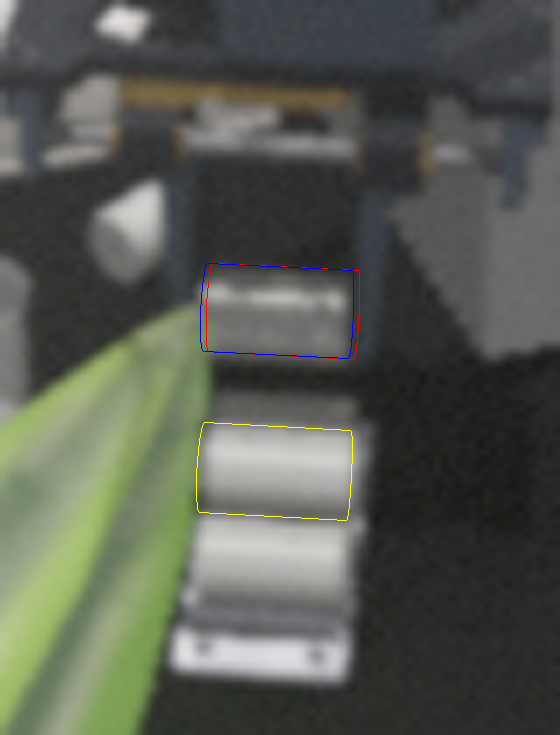

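Emit:
apply_moves(plan=[{"jaw": 0.6,"delta_pos": [-0.5,-3.3,10],"spin": 0},{"jaw": 0.6,"delta_pos": [-0.5,-3.3,22],"spin": 0},{"jaw": 0.6,"delta_pos": [-0.5,-3.3,32],"spin": 0},{"jaw": 0.6,"delta_pos": [-0.5,-3.3,37],"spin": 0},{"jaw": 0.6,"delta_pos": [-0.5,-3.3,39.5],"spin": 0},{"jaw": 0.6,"delta_pos": [-0.5,-3.3,41],"spin": 0},{"jaw": 0.6,"delta_pos": [-0.5,-3.3,41],"spin": 0},{"jaw": 0.6,"delta_pos": [-0.5,-3.3,41],"spin": 0}])

```text
time_s: 19.15
ee_pos: [627.5, 257.5, 40.5]
ee_rot: [178.9, -0.1, 66.0]
force: [-0.4, -0.7, -2.3]
gripper_width: 49.6
```

```bash
python3 - <<'E'
from h import *
im=crop("scene",290,225,370,330,7,"p4s.png")
st()
E
```

```text
19.2 [627.5 257.5  40.5] [ 1.7887e+02 -1.3000e-01  6.5960e+01] [-0.  -0.  -1.1] 49.4 [21.7 34.9 88.4 -0.9 55.8 46.2]
```

View pics/p4s.png

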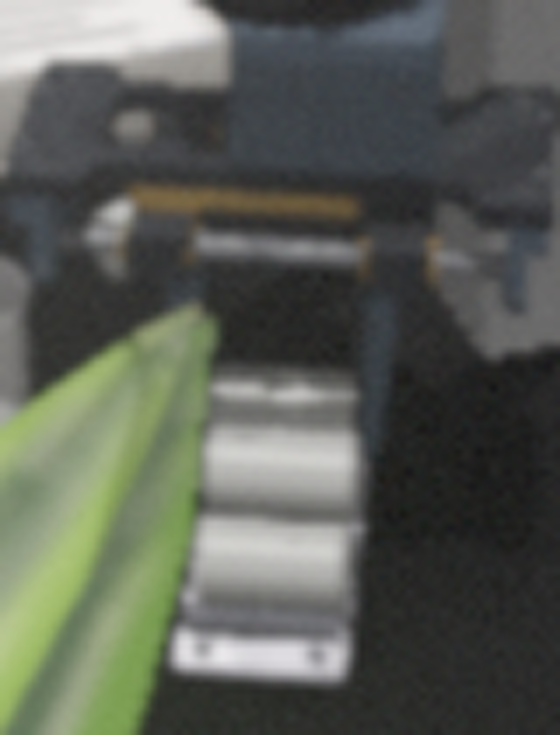

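Emit:
apply_moves(plan=[{"jaw": 0.6,"delta_pos": [0,0,0.8],"spin": 0},{"jaw": 0.6,"delta_pos": [0,0,1.5],"spin": 0},{"jaw": 0.6,"delta_pos": [0,0,1.5],"spin": 0},{"jaw": 0.6,"delta_pos": [0,0,1.5],"spin": 0},{"jaw": 0.6,"delta_pos": [0,0,1.5],"spin": 0},{"jaw": 0.6,"delta_pos": [0,0,1.5],"spin": 0},{"jaw": 0.6,"delta_pos": [0,0,1.5],"spin": 0},{"jaw": 0.6,"delta_pos": [0,0,1.5],"spin": 0}])

```text
time_s: 20.2
ee_pos: [627.5, 257.4, 40.3]
ee_rot: [178.8, -0.2, 66.0]
force: [-2.3, -1.0, 5.6]
gripper_width: 49.7
```

Emit:
apply_moves(plan=[{"jaw": 0.4,"delta_pos": [0,0,0],"spin": 0},{"jaw": 0.3,"delta_pos": [0,0,0],"spin": 0},{"jaw": 0.25,"delta_pos": [0,0,0],"spin": 0},{"jaw": 0.25,"delta_pos": [0,0,-5],"spin": 0},{"jaw": 0.25,"delta_pos": [0,0,-30],"spin": 0},{"jaw": 0.25,"delta_pos": [0,0,-80],"spin": 0},{"jaw": 0.25,"delta_pos": [0,0,-140],"spin": 0},{"jaw": 0.25,"delta_pos": [0,0,-180],"spin": 0}])

```text
time_s: 21.2
ee_pos: [624.7, 258.8, 224.0]
ee_rot: [178.7, -0.3, 66.0]
force: [0.1, 0.2, -0.7]
gripper_width: 68.2
```

```bash
python3 - <<'E'
from h import *
im=crop("scene",290,225,370,330,7,"p5s.png")
go((634.3,87.5,200),210)
E
```

```text
21.25 [626.8 259.7 229.7] [178.3   -0.72  65.97] [1.4 0.9 3.5] 68.3 [21.9 26.5 74.6 -0.7 77.2 46.1]
delta [-154.6   76.2   30. ] spin -2.514 dist 175
```

View pics/p5s.png

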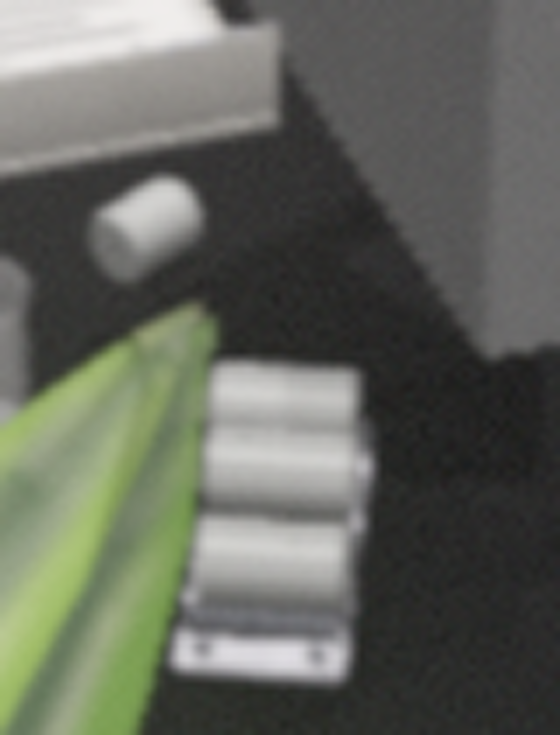

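```bash
python3 - <<'E'
from h import *
sc=cams.grab_frame("scene"); top=cams.grab_frame("top")
s=np.array([5,5,.1]); p0=np.array([634.3,87.5,.527])
for lo,hi in((50,150),(60,120)):
    p,e,t=fit("scene",sc,bar(36,30,15),p0,s,lo=lo,hi=hi);print(p.round(2),np.degrees(p[2]).round(1),e.round(1),t)
st()
E
```

```text
[6.270e+02 7.924e+01 5.500e-01] 31.6 87.9 267.32
[6.271e+02 7.958e+01 5.000e-01] 28.9 109.3 282.15000000000003
21.35 [625.2 259.  223.6] [178.59  -0.42  65.96] [ 0.3 -0.2 -0.2] 68.7 [21.9 26.7 75.1 -0.7 76.9 46.1]
```

Emit:
apply_moves(plan=[{"jaw": 0.4,"delta_pos": [-5,2,-10],"spin": -0.15},{"jaw": 0.4,"delta_pos": [-20,10,-20],"spin": -0.33},{"jaw": 0.4,"delta_pos": [-50,25,-25],"spin": -0.51},{"jaw": 0.4,"delta_pos": [-80,40,-25],"spin": -0.69},{"jaw": 0.4,"delta_pos": [-110,54,-25],"spin": -0.87},{"jaw": 0.4,"delta_pos": [-135,66,-25],"spin": -1.05},{"jaw": 0.4,"delta_pos": [-150,74,-25],"spin": -1.23},{"jaw": 0.4,"delta_pos": [-154.6,76.2,-25],"spin": -1.41}])

```text
time_s: 22.35
ee_pos: [630.4, 85.5, 247.3]
ee_rot: [179.5, 1.2, 147.0]
force: [0.5, 0.3, 0.4]
gripper_width: 54.5
```

```bash
python3 - <<'E'
from h import *
go((634.3,87.5,200),210.2)
E
```

```text
22.35 [630.4  85.5 247.3] [179.51   1.18 147.  ] [0.5 0.3 0.4] 54.5 [  6.9  22.3  78.8  -0.4  77.7 -50. ]
delta [-1.2  3.4 47.4] spin -1.103 dist 48
```

Emit:
apply_moves(plan=[{"jaw": 0.4,"delta_pos": [0,1,0],"spin": -0.17},{"jaw": 0.4,"delta_pos": [0,2,10],"spin": -0.35},{"jaw": 0.4,"delta_pos": [0,2,20],"spin": -0.53},{"jaw": 0.4,"delta_pos": [0,2,40],"spin": -0.71},{"jaw": 0.4,"delta_pos": [0,2,60],"spin": -0.89},{"jaw": 0.4,"delta_pos": [0,2,90],"spin": -1.05},{"jaw": 0.4,"delta_pos": [0,2,110],"spin": -1.103},{"jaw": 0.4,"delta_pos": [0,2,120],"spin": -1.103}])

```text
time_s: 23.35
ee_pos: [632.5, 86.4, 124.5]
ee_rot: [-179.3, 0.7, -149.8]
force: [0.6, -0.0, 0.0]
gripper_width: 54.4
```

```bash
python3 - <<'E'
from h import *
go((632.5,86.3,60),210.2)
im=crop("scene",270,210,370,300,7,"g3s.png")
im=crop("top",250,140,330,210,9,"g3t.png")
s0=cv2.imread("pics/scene0.png")
v=cv2.resize(s0[235:275,290:330],None,fx=14,fy=14,interpolation=cv2.INTER_CUBIC)
for p,col in (((634.3,87.5,.527),(0,0,255)),((627,79.4,.52),(0,255,255)),((630,86,.527),(255,0,0))):
    q=(proj("scene",cyl(p[0],p[1],15,p[2],36,30))-[290,235]+.5)*14; cv2.polylines(v,[cv2.convexHull(q.astype(np.int32))],True,col,1)
cv2.imwrite("pics/ov8.png",v)
E
```

```text
23.35 [632.5  86.4 124.5] [-179.28    0.7  -149.84] [ 0.6 -0.   0. ] 54.4 [   6.9   27.1   89.1   -0.4   62.8 -113. ]
delta [ 0.9  0.7 64.4] spin -0.001 dist 64
```

View pics/g3s.png

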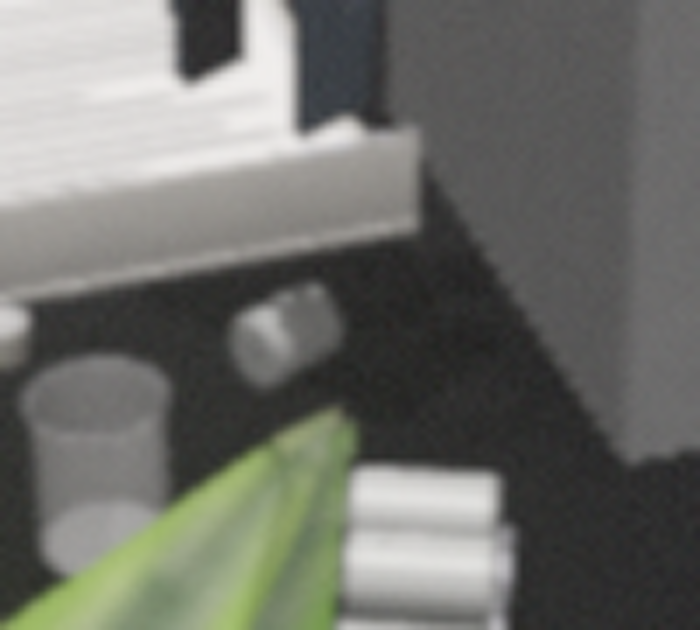

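View pics/g3t.png

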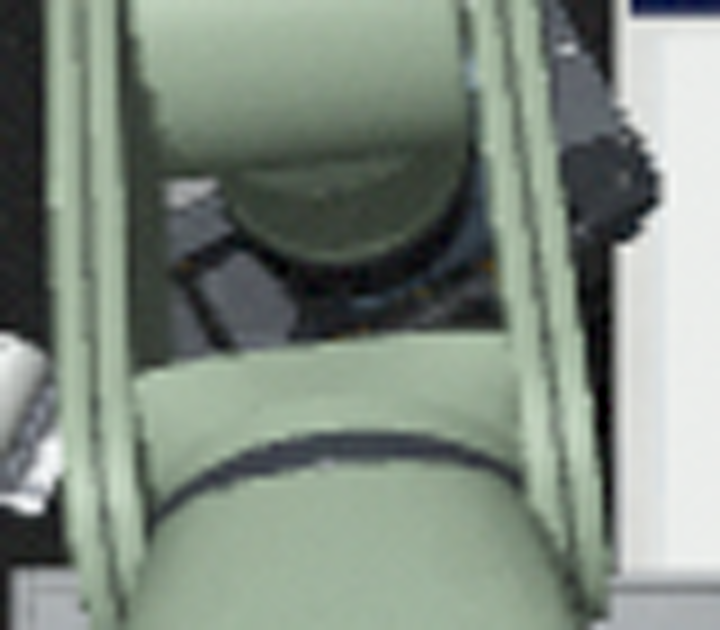

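View pics/ov8.png

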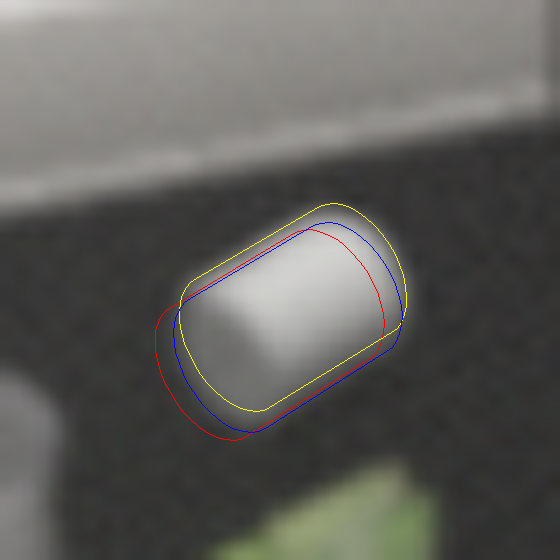

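Short bar (top (293,183)): both cameras put it at about (631,85) ±4 mm, and the jaws have 12 mm to spare on each side. Descending in two steps because of the cabinet behind the arm.

Emit:
apply_moves(plan=[{"jaw": 0.4,"delta_pos": [1,1,20],"spin": 0},{"jaw": 0.4,"delta_pos": [1.5,1,40],"spin": 0},{"jaw": 0.4,"delta_pos": [1.5,1,60],"spin": 0},{"jaw": 0.4,"delta_pos": [1.5,1,75],"spin": 0},{"jaw": 0.4,"delta_pos": [1.5,1,80],"spin": 0},{"jaw": 0.4,"delta_pos": [1.5,1,80],"spin": 0},{"jaw": 0.4,"delta_pos": [1.5,1,80],"spin": 0},{"jaw": 0.4,"delta_pos": [1.5,1,80],"spin": 0}])

```text
time_s: 24.45
ee_pos: [633.1, 86.3, 46.0]
ee_rot: [-179.2, 0.8, -149.9]
force: [0.1, -0.8, -0.6]
gripper_width: 55.2
```

```bash
python3 - <<'E'
from h import *
go((631.4,84.7,7.3),210.2)
im=crop("scene",280,190,380,280,7,"g4s.png")
im=cams.grab_frame("scene");cv2.imwrite("pics/g4f.png",im[:,:,::-1])
E
```

```text
24.45 [633.1  86.3  46. ] [-179.23    0.83 -149.85] [ 0.1 -0.8 -0.6] 55.2 [   6.9   31.4   94.3   -0.5   53.3 -112.9]
delta [ 2.8 -0.  38.7] spin -0.001 dist 39
```

View pics/g4s.png

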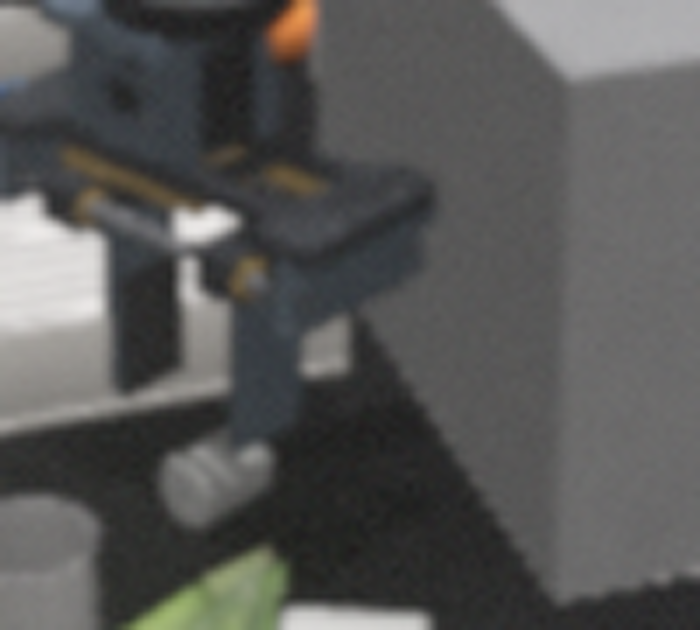

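View pics/g4f.png

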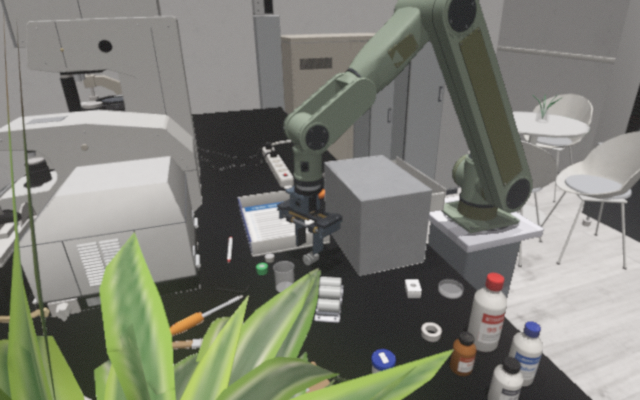

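Emit:
apply_moves(plan=[{"jaw": 0.4,"delta_pos": [1.5,0,20],"spin": 0},{"jaw": 0.4,"delta_pos": [2.5,0,33],"spin": 0},{"jaw": 0.4,"delta_pos": [2.8,0,38],"spin": 0},{"jaw": 0.4,"delta_pos": [2.8,0,38.7],"spin": 0},{"jaw": 0.8,"delta_pos": [2.8,0,38.7],"spin": 0},{"jaw": 0.8,"delta_pos": [2.8,0,38.7],"spin": 0},{"jaw": 0.8,"delta_pos": [2.8,0,38.7],"spin": 0},{"jaw": 0.8,"delta_pos": [2.8,0,38.7],"spin": 0}], squeeze=35)

```text
time_s: 25.55
ee_pos: [631.3, 84.8, 7.4]
ee_rot: [-179.2, 0.8, -149.8]
force: [0.4, 0.7, 1.6]
gripper_width: 29.3
```

```bash
python3 - <<'E'
from h import *
im=crop("scene",280,190,380,280,7,"g5s.png")
go((635.3,270.5,170),180-24.1)
E
```

```text
25.6 [631.4  84.8   7.4] [-179.23    0.84 -149.85] [0.1 0.4 1.6] 29.2 [   6.8   33.8   96.5   -0.5   48.6 -113. ]
delta [ -99.   156.4 -163.2] spin 0.947 dist 247
```

View pics/g5s.png

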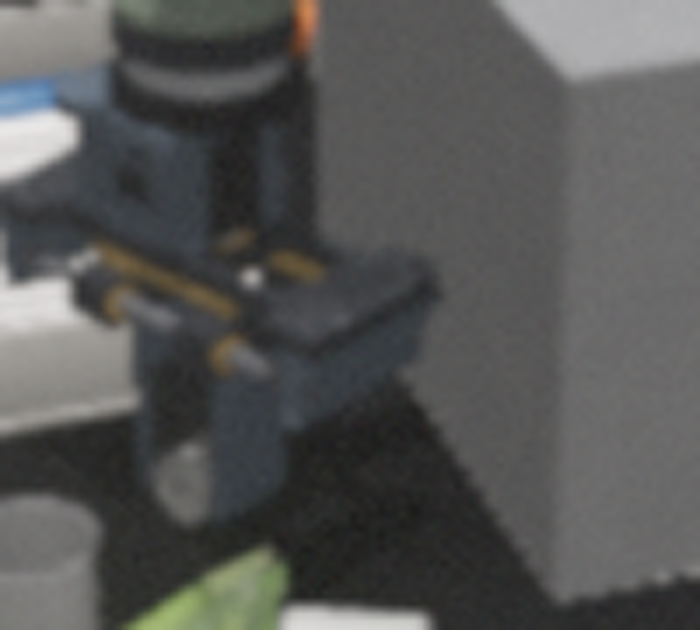

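Emit:
apply_moves(plan=[{"jaw": 0.8,"delta_pos": [0,0,-15],"spin": 0},{"jaw": 0.8,"delta_pos": [0,0,-55],"spin": 0},{"jaw": 0.8,"delta_pos": [0,0,-105],"spin": 0.1},{"jaw": 0.8,"delta_pos": [-5,8,-145],"spin": 0.27},{"jaw": 0.8,"delta_pos": [-22,35,-163],"spin": 0.44},{"jaw": 0.8,"delta_pos": [-48,75,-163],"spin": 0.61},{"jaw": 0.8,"delta_pos": [-73,115,-163],"spin": 0.78},{"jaw": 0.8,"delta_pos": [-95,150,-163],"spin": 0.947}])

```text
time_s: 26.6
ee_pos: [634.7, 264.4, 170.4]
ee_rot: [179.8, 1.1, 155.6]
force: [0.1, -0.4, -2.6]
gripper_width: 29.3
```

```bash
python3 - <<'E'
from h import *
go((635.3,270.5,85),180-24.1)
E
```

```text
26.6 [634.7 264.4 170.4] [179.76   1.12 155.58] [ 0.1 -0.4 -2.6] 29.3 [ 22.   29.5  77.9  -0.7  71.6 -43.4]
delta [ 3.6  5.5 85.4] spin -0.006 dist 86
```

Emit:
apply_moves(plan=[{"jaw": 0.8,"delta_pos": [3.6,6.4,15],"spin": -0.006},{"jaw": 0.8,"delta_pos": [3.6,6.4,45],"spin": -0.006},{"jaw": 0.8,"delta_pos": [3.6,6.4,70],"spin": -0.006},{"jaw": 0.8,"delta_pos": [3.6,6.4,85],"spin": -0.006},{"jaw": 0.8,"delta_pos": [3.6,6.4,91],"spin": -0.006},{"jaw": 0.8,"delta_pos": [3.6,6.4,92],"spin": -0.006},{"jaw": 0.8,"delta_pos": [3.6,6.4,92],"spin": -0.006},{"jaw": 0.8,"delta_pos": [3.6,6.4,92],"spin": -0.006}])

```text
time_s: 27.6
ee_pos: [636.3, 271.5, 79.3]
ee_rot: [179.7, 1.2, 155.9]
force: [-0.5, -0.2, -2.4]
gripper_width: 29.2
```

```bash
python3 - <<'E'
from h import *
im=cams.grab_frame("scene"); s=env.state(); p=s["ee_pos"]
x0,y0=290,225
v=cv2.convertScaleAbs(cv2.resize(im[y0:330,x0:370],None,fx=7,fy=7,interpolation=cv2.INTER_CUBIC)[:,:,::-1].copy(),alpha=1.5)
c,sn=np.cos(-.42),np.sin(-.42)
def dr(P,col):
    q=(proj("scene",P)-[x0,y0]+.5)*7; cv2.polylines(v,[cv2.convexHull(q.astype(np.int32))],True,col,1)
for y in(17,-17): dr(cyl(632.65-sn*y-c*2,269.4+c*y-sn*2,46.3,-.42,50,30),(0,255,255))
dr(cyl(632.65-c*2,269.4-sn*2,p[2]+7.6,-.42,36,30),(0,0,255))
cv2.imwrite("pics/ov9.png",v)
go((635.7,271.4,65),180-24.1)
im=crop("top",205,145,275,205,10,"p9t.png")
E
```

```text
27.65 [636.2 271.5  79.2] [179.71   1.18 155.93] [-0.  -0.4 -2.1] 29.3 [ 22.5  33.8  84.1  -0.7  61.1 -43.1]
delta [ 0.7 -0.3 14.2] spin 0.001 dist 14
```

View pics/ov9.png

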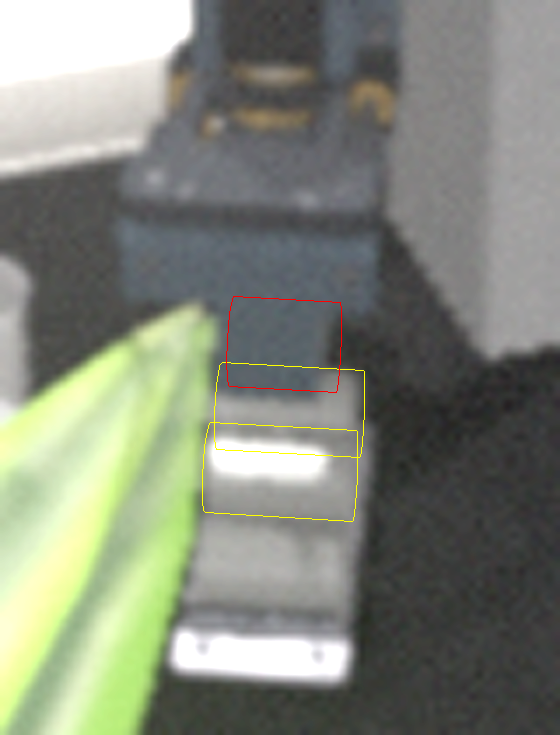

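View pics/p9t.png

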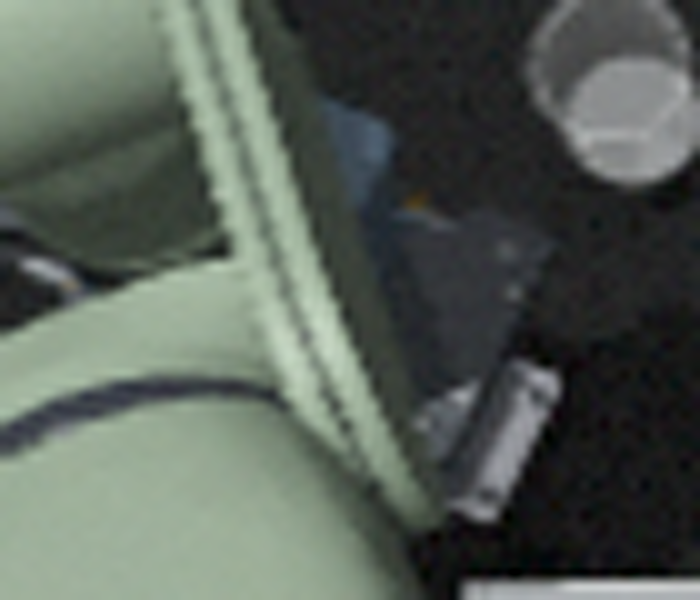

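Emit:
apply_moves(plan=[{"jaw": 0.8,"delta_pos": [1,-0.3,5],"spin": 0},{"jaw": 0.8,"delta_pos": [1.8,-0.3,10],"spin": 0},{"jaw": 0.8,"delta_pos": [1.8,-0.3,12.5],"spin": 0},{"jaw": 0.8,"delta_pos": [1.8,-0.3,13.8],"spin": 0},{"jaw": 0.8,"delta_pos": [1.8,-0.3,14.5],"spin": 0},{"jaw": 0.8,"delta_pos": [1.8,-0.3,14.5],"spin": 0},{"jaw": 0.8,"delta_pos": [1.8,-0.3,14.5],"spin": 0},{"jaw": 0.8,"delta_pos": [1.8,-0.3,14.5],"spin": 0}])

```text
time_s: 28.7
ee_pos: [634.7, 271.8, 64.6]
ee_rot: [179.7, 1.2, 155.9]
force: [-0.3, -0.8, -2.0]
gripper_width: 29.3
```

Emit:
apply_moves(plan=[{"jaw": 0.8,"delta_pos": [0,0,0.5],"spin": 0},{"jaw": 0.8,"delta_pos": [0,0,0.8],"spin": 0},{"jaw": 0.8,"delta_pos": [0,0,0.8],"spin": 0},{"jaw": 0.8,"delta_pos": [0,0,0.8],"spin": 0},{"jaw": 0.8,"delta_pos": [0,0,0.8],"spin": 0},{"jaw": 0.8,"delta_pos": [0,0,0.8],"spin": 0},{"jaw": 0.8,"delta_pos": [0,0,0.8],"spin": 0},{"jaw": 0.8,"delta_pos": [0,0,0.8],"spin": 0}])

```text
time_s: 29.7
ee_pos: [634.8, 271.9, 63.8]
ee_rot: [179.7, 1.2, 155.9]
force: [-0.5, 1.2, -2.1]
gripper_width: 29.1
```

```bash
python3 - <<'E'
from h import *
im=crop("scene",290,225,370,330,7,"p10s.png"); st()
E
```

```text
29.75 [634.8 271.9  63.9] [179.71   1.18 155.93] [ 0.1  0.1 -1.8] 29.7 [ 22.6  34.5  85.3  -0.8  59.2 -43. ]
```

View pics/p10s.png

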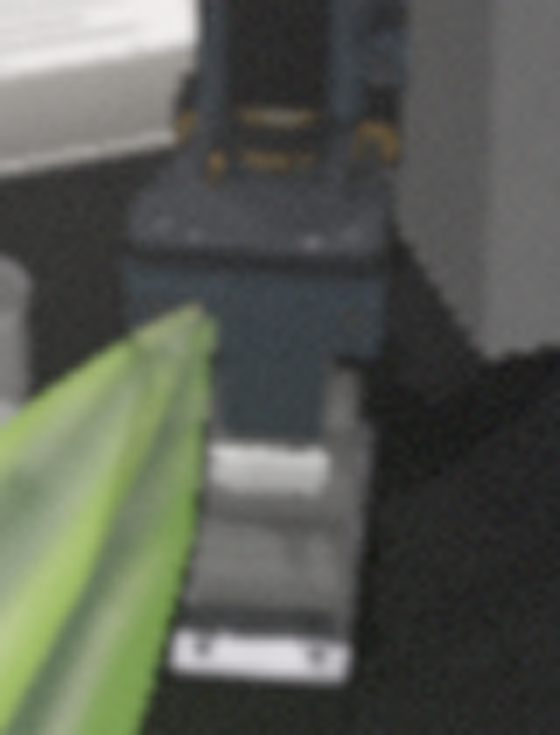

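Emit:
apply_moves(plan=[{"jaw": 0.8,"delta_pos": [0,0,0.5],"spin": 0},{"jaw": 0.8,"delta_pos": [0,0,0.9],"spin": 0},{"jaw": 0.8,"delta_pos": [0,0,0.9],"spin": 0},{"jaw": 0.8,"delta_pos": [0,0,0.9],"spin": 0},{"jaw": 0.8,"delta_pos": [0,0,0.9],"spin": 0},{"jaw": 0.8,"delta_pos": [0,0,0.9],"spin": 0},{"jaw": 0.8,"delta_pos": [0,0,0.9],"spin": 0},{"jaw": 0.8,"delta_pos": [0,0,0.9],"spin": 0}])

```text
time_s: 30.75
ee_pos: [635.1, 272.1, 63.4]
ee_rot: [179.7, 1.2, 155.9]
force: [0.3, 1.2, 5.1]
gripper_width: 29.3
```

Contact (vertical force −2 → +5 N) at z 63.4, where 63.4 was expected. Releasing gently.

Emit:
apply_moves(plan=[{"jaw": 0.63,"delta_pos": [0,0,0],"spin": 0},{"jaw": 0.58,"delta_pos": [0,0,0],"spin": 0},{"jaw": 0.52,"delta_pos": [0,0,0],"spin": 0},{"jaw": 0.5,"delta_pos": [0,0,0],"spin": 0},{"jaw": 0.5,"delta_pos": [0,0,-5],"spin": 0},{"jaw": 0.5,"delta_pos": [0,0,-30],"spin": 0},{"jaw": 0.5,"delta_pos": [0,0,-75],"spin": 0},{"jaw": 0.5,"delta_pos": [0,0,-130],"spin": 0}])

```text
time_s: 31.75
ee_pos: [631.6, 272.3, 194.0]
ee_rot: [179.8, 1.1, 155.9]
force: [-0.0, 0.9, -0.1]
gripper_width: 45.9
```

```bash
python3 - <<'E'
from h import *
im=crop("scene",290,225,370,330,7,"p11s.png"); go((450,250,280),155.9)
E
```

```text
31.8 [635.3 274.  204. ] [179.07   1.76 155.92] [1.4 1.1 5.7] 45.6 [ 22.7  28.4  75.1  -0.7  74.6 -43.1]
delta [157.  -96.2 -82.5] spin 0.0 dist 202
```

View pics/p11s.png

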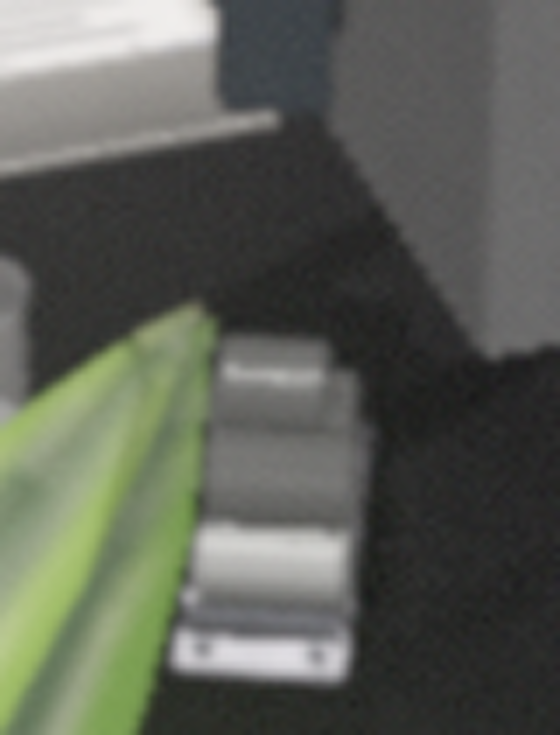

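The pyramid stands. I'll move the arm clear and check from above.

Emit:
apply_moves(plan=[{"jaw": 0.5,"delta_pos": [0,0,-50],"spin": 0},{"jaw": 0.5,"delta_pos": [5,-30,-90],"spin": 0},{"jaw": 0.5,"delta_pos": [10,-80,-95],"spin": 0},{"jaw": 0.5,"delta_pos": [15,-135,-95],"spin": 0},{"jaw": 0.5,"delta_pos": [20,-190,-95],"spin": 0},{"jaw": 0.5,"delta_pos": [25,-245,-95],"spin": 0},{"jaw": 0.5,"delta_pos": [28,-290,-95],"spin": 0},{"jaw": 0.5,"delta_pos": [30,-310,-95],"spin": 0}])

```text
time_s: 32.8
ee_pos: [477.2, 1.4, 293.6]
ee_rot: [179.0, 1.8, 155.8]
force: [-0.1, -0.4, -0.1]
gripper_width: 45.8
```

```bash
python3 - <<'E'
from h import *
top=cams.grab_frame("top"); st()
cv2.imwrite("pics/end_top.png",top[:,:,::-1])
x0,y0,x1,y1=205,150,275,205
v=cv2.resize(top[y0:y1,x0:x1],None,fx=11,fy=11,interpolation=cv2.INTER_CUBIC)[:,:,::-1].copy()
c,s=np.cos(-.42),np.sin(-.42)
L=lambda y,z,Le=50:cyl(637.9-s*y,271.7+c*y,z,-.42,Le,30)
w=v.copy()
for S in [L(17,46.3),L(-17,46.3),L(0,71,36)]:
    q=(proj("top",S)-[x0,y0]+.5)*11; cv2.polylines(w,[cv2.convexHull(q.astype(np.int32))],True,(0,0,255),1)
cv2.imwrite("pics/end_ov.png",w);cv2.imwrite("pics/end_crop.png",v)
E
```

```text
32.85 [4.766e+02 4.000e-01 2.935e+02] [179.14   1.81 155.8 ] [-1.5 -1.2 -0.1] 45.5 [ -1.4   5.7  94.7   0.1  77.6 -67.2]
```

View pics/end_ov.png

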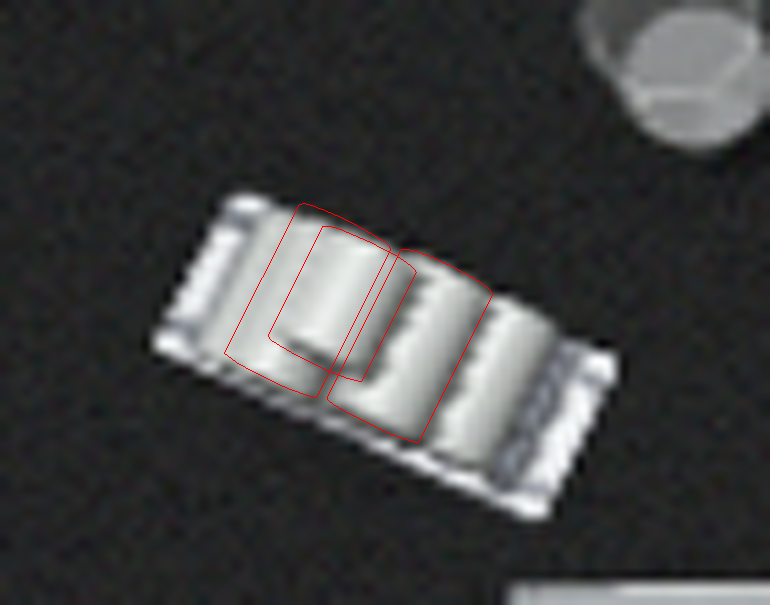

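View pics/end_top.png

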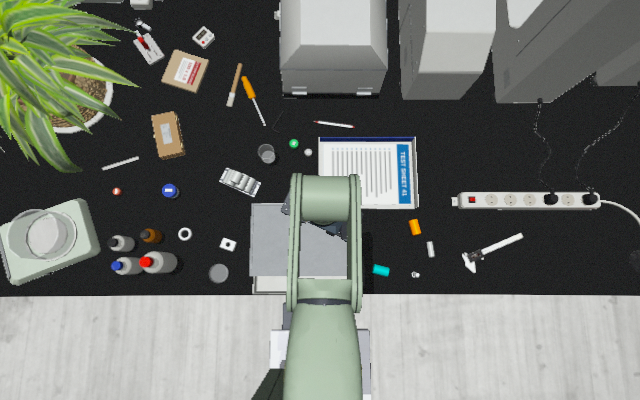

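All three bars match their predicted outlines within about 2 mm. The ring, block and thin bar haven't moved, and the arm is clear. Handing in.

```bash
python3 -c "
from workcell import env
print(env.job_done())"
```

```text
the job is handed in; nothing more can be done
None
```

I built the pyramid and handed the job in at about 33 s of the 72 s allowed. The hand-in gave no verdict.

- **First long bar:** taken from top pixel (445,217), gripped across its diameter, and laid in the left gap.
- **Second long bar:** taken from (390,240), pinched over its ends, and laid in the right gap.
- **Short bar:** gripped across its diameter and laid on top. Each bar was let go only after the wrist force showed it touching at about the expected height.

**Last checks:** In the final top image, the outlines predicted from the cradle fit all three bars to about 2 mm, parallel to the cradle. The two long bars may sit 1–2 mm towards the robot. The ring, block, thin bar and both coloured look-alikes appear where they started. The arm stands clear, touching nothing.

**What disagreed:** The scene camera put the cradle about 5 mm from the top camera's position, and the short bar about 8 mm off. I worked mainly from the top camera and used the scene camera to line up the bar ends. In the scene view the first long bar looked 2–4 mm towards the robot, still inside the 9 mm tolerance. I did not measure the base row separately at the end, but it looks unmoved in its grooves.

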